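Complete the jigsaw target board

TASK

The sloping target board still has a gap in its jigsaw: pick up the T-shaped and the L-shaped plywood tiles by their ribs, turn each one the way it fits, and lower it (do not drop it) into the gap until both lie flush with the rest of the board, spots up, and let go. Leave the spare zig-zag tile, the hammer and the tin where they are.

Things in the scene. Friction and masses are not known exactly. Their poses are not given: they have to be found in the camera images.
- tee_grip (a point): T-shaped tile: plain plywood, 15 mm thick, black spots: bar 43 x 135 mm (along y) plus a 43 mm square on the middle of its -x side (centre at x -46, y 0 mm). Rib 18 wide (x) x 60 long (y) x 30 mm high on the bar's middle. Site: rib's centre, 30 mm above the underside, 15 above the plywood's top; z out of the spotted face. About 0.16 kg; starts flat on the table.
- ell_grip (a point): L-shaped tile: plain plywood, 15 mm thick, black spots: bar 43 x 135 mm (along y) plus a 43 mm square on its +x side at the +y end (centre at x +46, y +46 mm). Rib 18 wide (x) x 60 long (y) x 30 mm high on the bar's middle. Site: rib's centre, 30 mm above the underside, 15 above the plywood's top; z out of the spotted face. About 0.16 kg; starts flat on the table.
- tee: The same T-shaped tile: its origin is on the underside below the rib (30 mm below point tee_grip), same axes.
- ell: The same L-shaped tile: its origin is on the underside below the rib (30 mm below point ell_grip), same axes.
- tee_place (a point): Where the T tile's rib centre lies, with the same axes as point tee_grip, when the T is fully home in the lower part of the gap: 30 mm above the gap's floor, 15 mm above the board's face. z is square to the sloping face, x down the slope (away from the robot), y level to the left seen from the robot. The T's bar lies along the lower edge. About 2 mm to spare all round.
- ell_place (a point): Where the L tile's rib centre lies, with the same axes as point ell_grip, when the L is fully home in the upper part of the gap: bar along the upper edge, extra square pointing down the slope at the end that is left seen from the robot. Heights and axes as for tee_place. About 2 mm to spare all round. Either tile can go in first.
- board: Fixed wooden tray 175 x 221 x 27 mm on a stand, sloping 30 degrees, low edge away from the robot. Origin: centre of underside; z square to the face, x down the slope. In an 18 mm frame: 3 rows x 4 columns of 46 mm squares. A fixed T piece fills the -y column and the square beside its middle; the other 8 are the gap, 15 mm deep, floor 12 mm above the underside.
- zed_mid (a point): Bystander: spare zig-zag (Z-shaped) tile of the same plywood, 89 x 135 x 15 mm with a rib; it does not fit. Centre of the plywood. Lies beyond the work on the left.
- hammer: Bystander: a hand hammer lying flat beyond the work on the right; origin in its middle.
- tin_mid (a point): Bystander: an upright tin, 70 mm across and 70 mm high, beyond the board; its centre.
Mind the look-alikes: they are no part of the job. Leave any blue look-alike of the tee alone.

How it is judged:
By the outcome, as a careful person would: the job done as asked, in the order asked, and still so for the second after the job is handed in, with the robot touching nothing.
It also fails if it takes over 59 s, if anything falls off the work surface, if the arm or the gripper's body presses on something with over 40 N, if the wrist force passes 120 N, or if a joint passes its speed limit or range.

ROBOT

A 6-joint arm with a two-finger parallel gripper is mounted at the origin on the work surface. World frame = base frame: x ahead of the robot, y to its left, z up, the work surface at z = 0. Lengths are in m, angles in rad, forces in N, time in s.
With the tool pointing down it reaches from about 0.4 to 0.825 m from the base axis. Payload 7 kg.
Tool frame: the origin (TCP) lies midway between the tips of the shut fingers; the grasp point (between the pads) lies 19 mm behind it; z points along the fingers, y is the line along which they close (so a half turn about z gives the same grasp; the last joint's range is limited). The gripper opens to 85 mm and grips with 20 to 120 N. Pads are 22 mm wide; open, the fingers measure 114 mm over their backs; the gripper's body (76 mm by 85 mm) begins 54 mm behind the grasp point. The pads swing forward as they close: fully open they stand 13 mm farther back than shut.
Start: joints at [-0.932, 0.359, 0.012, 0, -1.224, -0.288], TCP at [0.232, -0.634, 0.231] pointing down, gripper open.
Joint ranges: [-3.07, 3.07], [-1.43, 2.12], [-1.02, 1.25], [-3.03, 1.67], [-3.05, -0], [-3.03, 3.03]. Speed limits (rad/s): [2.39, 2.39, 3.01, 3.14, 3.14, 3.14].

INTERFACE

Orientations are given as a 3x3 rotation matrix whose columns are the frame's x, y, z axes.
In Python, from bench import arm gives the robot as it stands.
- The arm moves only by the tool send_rows, never from a script. Its argument "steps" is a list of rows, each an object of numbers: "jaw": the gripper's target within -1 to 1 (shut at 1, half-way at 0, fully open at -1); "x", "y", "z": the shift along the tool's x, y, z in cm; "yaw": the turn about the tool's z in degrees. In form: [{"jaw": .., "x": .., "y": .., "z": .., "yaw": ..}, ...]. A call has 1 to 10 rows; each row is the pose to reach, as a shift and turn from the pose commanded when the call began, along the tool's axes at that moment; what a row does not reach only later rows make up. A row lasts 1/12 s, in which the tool goes at most 41.7 mm and 7.16 degrees, less where a joint would pass 70% of its speed; a pose out of reach is approached as far as the arm can. A call with a gripper value outside its range is refused whole. The fingers move at their own pace and stop on an object; "squeeze" is the grip in N (left out, the last holds). Time passes only in rows, so rows that repeat a pose let the fingers close. It gives the time, the measured TCP pose, the force, the opening and the grip force at its end, in the units of the state.
- arm.state(): the state, without advancing time (a new reading comes with each control period).
- arm.snapshot(name): name is "scene" or "top" or "wrist"; returns a dict with "pixels" (480x640x3 uint8, red, green, blue), "fx", "fy", "cx", "cy" (pixels), "D" ([k1, k2, p1, p2, k3] as OpenCV has them; the pictures are not rectified), "world_from_camera" (4x4, takes a point from camera to world coordinates). Camera axes: x right, y down, z forward; pixel columns grow to the right and rows downward; lengths in m; the calibration is good to about 2 mm. A picture is of the moment at which its call begins. There is no depth.
- arm.sign_off(): hands the job in; it is judged then, once.
The state is a dict: "time_s": time; "q": joint angles; "dq": joint speeds; "tau": joint torques, N m; "tool_pos": TCP position; "tool_rot": TCP orientation; "contact_force": force on the tool from outside, world axes, zero at the start; "torque": the same for the moment, N m; "gripper_width": finger opening in m; "finger_force": force on a finger pad.
Only numpy, scipy, OpenCV 4.12 (cv2) and the standard library are available. Lean on these libraries where they do the work, as an engineer would, in place of code of your own. Each camera call takes 0.05 s, during which the arm holds its last target. There are 200 camera calls.

## Working session

There is one attempt and no reset: what is moved stays moved. The work goes in short steps, Python scripts to look and compute and a tool call to move; the robot and the scene stay as the last step left them, time stands still between calls to the robot, and variables do not carry over. Pictures are saved under pics/ and viewed, at most 10 in all, crops included, and the job is handed in when it is done.

Besides the shell and the picture viewer there is one more tool, called after ">>>" in YAML: its name, and indented under it one key for each argument. send_rows: Moves the arm, as the interface text tells. Its arguments: {"type":"object","properties":{"steps":{"type":"array","items":{"type":"object","properties":{"jaw":{"type":"number"},"x":{"type":"number"},"y":{"type":"number"},"z":{"type":"number"},"yaw":{"type":"number"}}}},"squeeze":{"type":"number"}},"required":["steps"]}

```bash
mkdir -p pics
cat > h.py <<'E'
import numpy as np, cv2
from bench import arm
def snap(n,f):
    s=arm.snapshot(n); cv2.imwrite('pics/'+f,cv2.cvtColor(s['pixels'],cv2.COLOR_RGB2BGR)); np.savez('pics/'+f+'.npz',**s); return s
def K(s): return np.array([[s['fx'],0,s['cx']],[0,s['fy'],s['cy']],[0,0,1.]])
def ray(s,uv):
    p=cv2.undistortPoints(np.array(uv,float).reshape(-1,1,2),K(s),np.array(s['D'],float)).reshape(-1,2)
    T=np.array(s['world_from_camera']); d=np.c_[p,np.ones(len(p))]@T[:3,:3].T
    return T[:3,3],d
def onz(s,uv,z):
    o,d=ray(s,uv); return o+d*((z-o[2])/d[:,2])[:,None]
def proj(s,P):
    T=np.linalg.inv(np.array(s['world_from_camera'])); r=cv2.Rodrigues(T[:3,:3])[0]
    return cv2.projectPoints(np.array(P,float).reshape(-1,1,3),r,T[:3,3],K(s),np.array(s['D'],float))[0].reshape(-1,2)
E
python3 - <<'E'
from h import *
np.set_printoptions(precision=3,suppress=True)
for n in('top','scene'):
    s=snap(n,n+'1.png'); print(n,s['world_from_camera'],s['fx'])
print(arm.state())
E
```

```text
top [[ 0.015 -0.997  0.082  0.431]
 [-1.    -0.015 -0.001 -0.057]
 [ 0.002 -0.082 -0.997  1.561]
 [ 0.     0.     0.     1.   ]] 561.3338744005102
scene [[-0.77   0.445 -0.458  1.208]
 [ 0.638  0.518 -0.57   0.781]
 [-0.016 -0.731 -0.683  1.114]
 [ 0.     0.     0.     1.   ]] 580.9024899766689
{'time_s': 0.1, 'q': array([-0.932,  0.359,  0.011, -0.   , -1.224, -0.288]), 'dq': array([ 0.001, -0.002,  0.003,  0.001, -0.   , -0.   ]), 'tau': array([ -0.002, -58.476,  29.411,   6.955,  -0.003,   0.   ]), 'tool_pos': array([ 0.232, -0.634,  0.23 ]), 'tool_rot': array([[-0.939, -0.344, -0.001],
       [-0.344,  0.939,  0.001],
       [ 0.   ,  0.001, -1.   ]]), 'contact_force': array([ 0.054, -0.726, -0.449]), 'torque': array([ 0.02 ,  0.065, -0.005]), 'finger_force': 0.0, 'gripper_width': 0.0851535563898431}
```

View pics/top1.png

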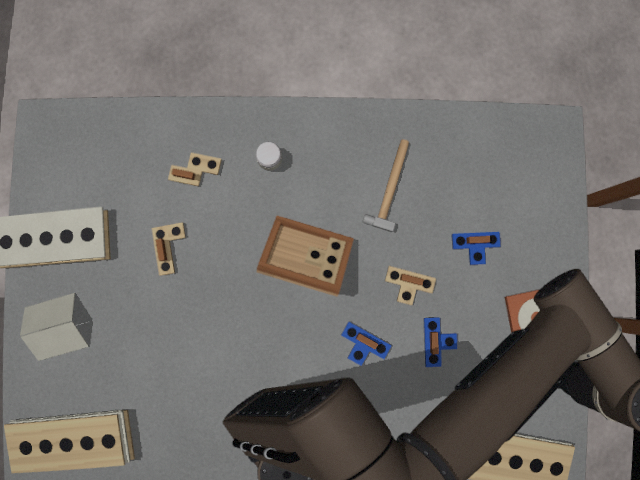

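View pics/scene1.png

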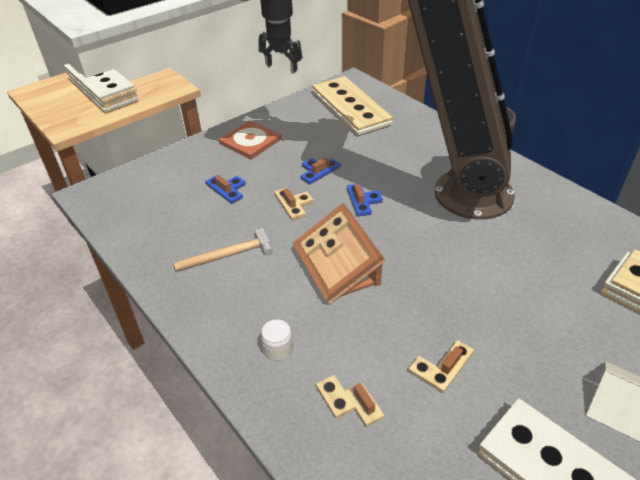

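The plain T is at top px (410,285), with blue look-alikes at (477,245), (367,342) and (437,342). Only the plain one fits "plain plywood". The L is at (167,248). The zig-zag at (195,168) is the spare. The board is at (305,255), with its fixed T on the right. I'll confirm with one enlarged crop.

Run:
```python
from h import *
im=cv2.imread('pics/top1.png')
a=cv2.resize(im[210:310,250:445],None,fx=4,fy=4,interpolation=cv2.INTER_CUBIC)
b=cv2.resize(im[215:280,145:195],None,fx=3,fy=3,interpolation=cv2.INTER_CUBIC)
s=cv2.imread('pics/scene1.png'); c=cv2.resize(s[202:304,285:390],None,fx=1.9,fy=1.9)
o=np.zeros((600,780,3),np.uint8); o[:400]=a; o[400:595,:150]=b; o[400:400+c.shape[0],200:200+c.shape[1]]=c
cv2.imwrite('pics/crop1.png',o)
s=dict(np.load('pics/top1.png.npz'))
print(onz(s,[[410,282]],.015),onz(s,[[163,250]],.015),onz(s,[[305,255]],.06))
```

```text
[[ 0.44431889 -0.32214742  0.015     ]] [[0.52211722 0.36520941 0.015     ]] [[ 0.51229397 -0.03193696  0.06      ]]
```

View pics/crop1.png

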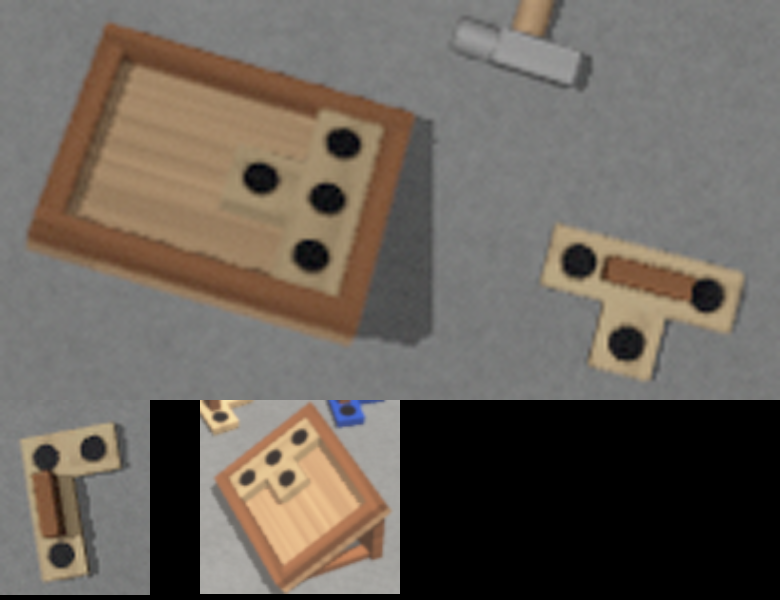

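The crop confirms it: plain T with rib at crop (650,280), L at (55,505), and the board's gap on the left with its fixed T on the right. Next I'll fit the poses.

```bash
cat >> h.py <<'E'
from scipy.optimize import least_squares
from scipy.spatial.transform import Rotation as R
TEE=np.array([[21.5,67.5],[21.5,-67.5],[-21.5,-67.5],[-21.5,-21.5],[-67.5,-21.5],[-67.5,21.5],[-21.5,21.5],[-21.5,67.5]])/1000
ELL=np.array([[67.5,67.5],[67.5,24.5],[21.5,24.5],[21.5,-67.5],[-21.5,-67.5],[-21.5,67.5]])/1000
def bR(y): return (R.from_euler('z',y)*R.from_euler('y',np.pi/6)).as_matrix()
def fitboard(obs,x0=(.51,-.03,.05,-.2),prior=None):  # obs: list of (snap, Nx2 px, Nx3 board pts)
    f=lambda p:np.concatenate([(proj(s,P@bR(p[3]).T+p[:3])-uv).ravel() for s,uv,P in obs])
    return least_squares(f,x0)
def fitflat(s,uv,P,x0,z=.015):
    X=onz(s,uv,z)[:,:2]
    f=lambda p:(P@np.array([[np.cos(p[2]),np.sin(p[2])],[-np.sin(p[2]),np.cos(p[2])]])+p[:2]-X).ravel()
    return least_squares(f,x0)
E
python3 - <<'E'
from h import *
np.set_printoptions(precision=4,suppress=True)
t=dict(np.load('pics/top1.png.npz'));s=dict(np.load('pics/scene1.png.npz'))
c4=lambda a:(np.array(a,float)+.5)/4-.5+[250,210]
r=fitflat(t,c4([(555,226),(745,272),(732,332),(668,316),(652,380),(588,363),(604,302),(541,285)]),TEE,[.44,-.32,-.2]);print('tee',r.x,np.degrees(r.x[2]),abs(r.fun).max())
uv=(np.array([(118,424),(125,468),(78,472),(88,572),(42,580),(22,437)])-[0,400]+.5)/3-.5+[145,215]
E_=ELL.copy()
# tile order: sq outer corner +y, sq outer -y side, inner, bar -y end +x, bar -y end -x, bar +y -x
r=fitflat(t,uv,E_,[.52,.365,-1.5]);print('ell',r.x,np.degrees(r.x[2]),abs(r.fun).max())
B=np.array([[.0875,.1105,.027],[.0875,-.1105,.027],[-.0875,-.1105,.027],[-.0875,.1105,.027]])
ut=c4([(105,25),(412,113),(352,332),(30,238)])
us=(np.array([(285,588),(216,483),(310,405),(388,508)])-[200,400]+.5)/1.9-.5+[285,202]
r=fitboard([(t,ut,B),(s,us,B)]);print('board',r.x,np.degrees(r.x[3]));print(r.fun)
st=arm.state(); print(st['tool_rot'],st['tool_pos'])
E
```

```text
tee [ 0.4522 -0.3233 -0.2294] -13.14320582627285 0.0020311955709745866
ell [ 0.5238  0.3641 -1.4084] -80.69539422383166 0.002965074380730237
board [ 0.5037 -0.0307  0.0421 -0.258 ] -14.782532445734516
[-0.9031  1.0834 -0.4901  0.6095  1.2396 -0.5771 -0.5771 -0.2409 -1.7278
  0.7703  0.069  -0.0175  0.8569  0.5588 -0.0666 -1.253 ]
[[-0.9391 -0.3436 -0.0006]
 [-0.3436  0.9391  0.0013]
 [ 0.0001  0.0014 -1.    ]] [ 0.2318 -0.6335  0.2305]
```

>>> send_rows:
  steps:
    - {"x":-31.3,"y":21.5,"z":0,"yaw":33.2,"jaw":-1}
    - {"x":-31.3,"y":21.5,"z":0,"yaw":33.2}
    - {"x":-31.3,"y":21.5,"z":0,"yaw":33.2}
    - {"x":-31.3,"y":21.5,"z":0,"yaw":33.2}
    - {"x":-31.3,"y":21.5,"z":0,"yaw":33.2}
    - {"x":-31.3,"y":21.5,"z":0,"yaw":33.2}
    - {"x":-31.3,"y":21.5,"z":0,"yaw":33.2}
    - {"x":-31.3,"y":21.5,"z":0,"yaw":33.2}
    - {"x":-31.3,"y":21.5,"z":0,"yaw":33.2}
    - {"x":-31.3,"y":21.5,"z":0,"yaw":33.2}

```text
invalid input
```

```bash
cat >> h.py <<'E'
def togo(xyz,yang=None):
    "tool-frame cm shift to TCP xyz; yaw deg so that tool y has world angle yang (mod 180)"
    st=arm.state(); M=st['tool_rot']; d=100*M.T@(np.array(xyz)-st['tool_pos']); a=np.degrees(np.arctan2(M[1,1],M[0,1]))
    y=None if yang is None else (a-yang+90)%180-90
    print('t',round(st['time_s'],2),'pos',st['tool_pos'].round(4),'yang',round(a,2),'w',round(st['gripper_width'],4),'F',st['contact_force'].round(1),'ff',round(st['finger_force'],1),'| go',d.round(2),'yaw',y)
E
python3 - <<'E'
from h import *
np.set_printoptions(precision=4,suppress=True)
s=snap('wrist','w1.png'); print(s['world_from_camera'],s['fx'])
togo([.4522,-.3233,.02],76.86)
im=cv2.imread('pics/w1.png')
print(proj(s,np.c_[TEE@R.from_euler('z',-.2294).as_matrix()[:2,:2].T+[.4522,-.3233],np.full(8,.015)]).round(1))
E
```

```text
[[-0.3425  0.89    0.301   0.1544]
 [ 0.9395  0.3234  0.1127 -0.6614]
 [ 0.003   0.3214 -0.9469  0.3727]
 [ 0.      0.      0.      1.    ]] 374.1668362767281
t 0.15 pos [ 0.2318 -0.6336  0.2306] yang 110.1 w 0.085 F [-1.   0.2 -0.4] ff 0.0 | go [-31.36  21.54  21.08] yaw 33.235025905196096
[[519.5 487.7]
 [435.7 441. ]
 [458.5 417.3]
 [488.2 434.4]
 [514.5 408.6]
 [541.9 425. ]
 [515.3 449.9]
 [543.5 466.2]]
```

View pics/w1.png

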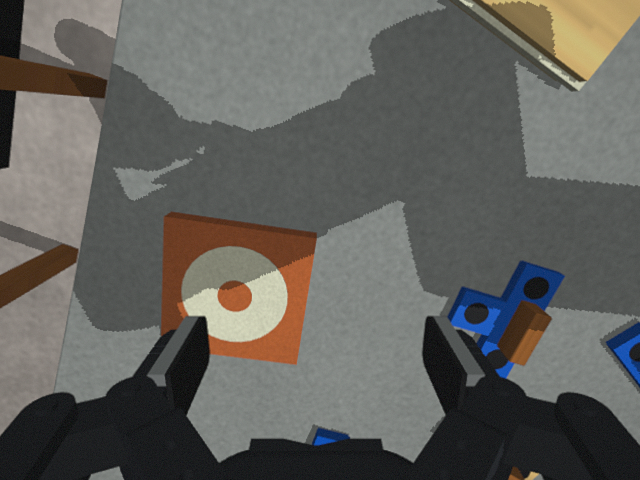

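The move was refused as "invalid input", so this picture is still from the start pose: open fingers at (180,360) and (450,360), and a blue look-alike at (510,310). I'll resend with every field filled in.

>>> send_rows:
  steps:
    - {"x":-31.3,"y":21.5,"z":0,"yaw":33.2,"jaw":-1}
    - {"x":-31.3,"y":21.5,"z":0,"yaw":33.2,"jaw":-1}
    - {"x":-31.3,"y":21.5,"z":0,"yaw":33.2,"jaw":-1}
    - {"x":-31.3,"y":21.5,"z":0,"yaw":33.2,"jaw":-1}
    - {"x":-31.3,"y":21.5,"z":0,"yaw":33.2,"jaw":-1}
    - {"x":-31.3,"y":21.5,"z":0,"yaw":33.2,"jaw":-1}
    - {"x":-31.3,"y":21.5,"z":0,"yaw":33.2,"jaw":-1}
    - {"x":-31.3,"y":21.5,"z":0,"yaw":33.2,"jaw":-1}
    - {"x":-31.3,"y":21.5,"z":0,"yaw":33.2,"jaw":-1}
    - {"x":-31.3,"y":21.5,"z":0,"yaw":33.2,"jaw":-1}
  squeeze: 20

```text
time_s: 0.98
tool_pos: [0.4543, -0.3208, 0.2314]
tool_rot: [[-0.975, 0.224, 0.001], [0.224, 0.975, 0.0], [-0.001, 0.001, -1.0]]
contact_force: [0.3, 0.1, -0.3]
gripper_width: 0.0856
finger_force: 0.0
```

Run:
```python
from h import *
s=snap('wrist','w2.png')
togo([.4522,-.3233,.02],76.86)
im=cv2.imread('pics/w2.png')
print(proj(s,np.c_[TEE@R.from_euler('z',-.2294).as_matrix()[:2,:2].T+[.4522,-.3233],np.full(8,.015)]).round(1))
```

```text
t 1.03 pos [ 0.4545 -0.3208  0.2313] yang 77.11 w 0.0855 F [ 1.1  0.6 -1.1] ff 0.0 | go [ 0.19 -0.31 21.13] yaw 0.25237179847260904
[[379.1 224.9]
 [243.4 224.7]
 [240.7 181.4]
 [288.8 181.5]
 [287.7 131.3]
 [334.6 131.4]
 [333.7 181.6]
 [381.7 181.7]]
```

View pics/w2.png

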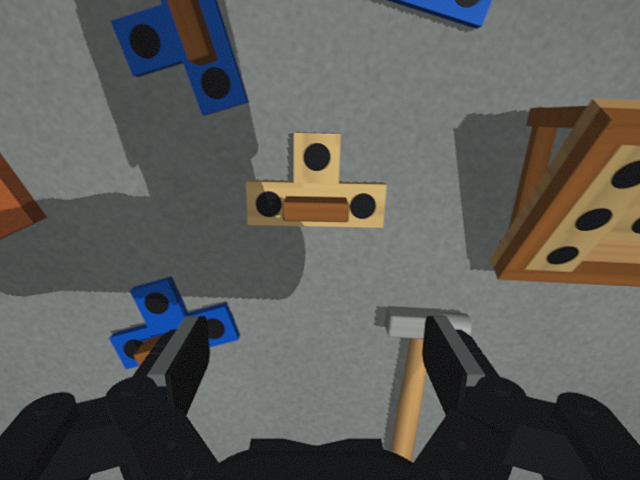

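The plain T fills (246..387, 133..227) with its rib at (315,209). The hammer head at (430,322) and the blue tile at (175,325) are clear of the fingers' landing area.

Run:
```python
from h import *
s=dict(np.load('pics/w2.png.npz'))
r=fitflat(s,[(384,227),(248,227),(246.5,182),(294,182.5),(293,133),(341,133),(340,182.5),(386.5,182.5)],TEE,[.45,-.32,-.23]);print(r.x,np.degrees(r.x[2]),r.fun.round(4))
p=r.x; togo([p[0],p[1],.016],90+np.degrees(p[2]))
# rib top center ends check at z .045
print(onz(s,[(285,198),(347,198)],.045))
```

```text
[ 0.45464743 -0.31858297 -0.23118375] -13.24585329343861 [-0.0007  0.0003 -0.001   0.0009  0.0005 -0.0005  0.0004  0.0001 -0.0001
  0.0005 -0.0002 -0.0006  0.0003 -0.001   0.0008  0.0004]
t 1.03 pos [ 0.4545 -0.3208  0.2313] yang 77.11 w 0.0855 F [ 1.1  0.6 -1.1] ff 0.0 | go [ 0.05  0.21 21.53] yaw 0.35822509191122265
[[ 0.43540914 -0.34308547  0.045     ]
 [ 0.44785942 -0.28928837  0.045     ]]
```

>>> send_rows:
  steps:
    - {"x":0.05,"y":0.2,"z":5,"yaw":0.4,"jaw":-1}
    - {"x":0.05,"y":0.2,"z":10,"yaw":0.4,"jaw":-1}
    - {"x":0.05,"y":0.2,"z":15,"yaw":0.4,"jaw":-1}
    - {"x":0.05,"y":0.2,"z":18,"yaw":0.4,"jaw":-1}
    - {"x":0.05,"y":0.2,"z":20,"yaw":0.4,"jaw":-1}
    - {"x":0.05,"y":0.2,"z":21.4,"yaw":0.4,"jaw":-1}
    - {"x":0.05,"y":0.2,"z":21.4,"yaw":0.4,"jaw":-1}
    - {"x":0.05,"y":0.2,"z":21.4,"yaw":0.4,"jaw":0}
    - {"x":0.05,"y":0.2,"z":21.4,"yaw":0.4,"jaw":0.5}
    - {"x":0.05,"y":0.2,"z":21.4,"yaw":0.4,"jaw":0.5}
  squeeze: 25

```text
time_s: 1.87
tool_pos: [0.4532, -0.3229, 0.0192]
tool_rot: [[-0.972, 0.233, 0.003], [0.233, 0.972, -0.001], [-0.003, -0.0, -1.0]]
contact_force: [0.5, -0.0, -1.3]
gripper_width: 0.0594
finger_force: 27.9
```

>>> send_rows:
  steps:
    - {"x":0,"y":0,"z":0,"yaw":0,"jaw":1}
    - {"x":0,"y":0,"z":0,"yaw":0,"jaw":1}
    - {"x":0,"y":0,"z":0,"yaw":0,"jaw":1}
    - {"x":0,"y":0,"z":0,"yaw":0,"jaw":1}
    - {"x":0,"y":0,"z":0,"yaw":0,"jaw":1}
  squeeze: 25

```text
time_s: 2.28
tool_pos: [0.453, -0.3228, 0.019]
tool_rot: [[-0.972, 0.233, 0.003], [0.233, 0.972, -0.001], [-0.003, -0.0, -1.0]]
contact_force: [-0.7, 0.8, 7.0]
gripper_width: 0.0597
finger_force: 28.9
```

>>> send_rows:
  steps:
    - {"x":0,"y":0,"z":-2,"yaw":0,"jaw":1}
    - {"x":0,"y":0,"z":-5,"yaw":0,"jaw":1}
    - {"x":0,"y":2,"z":-8,"yaw":0,"jaw":1}
    - {"x":0.5,"y":4,"z":-11,"yaw":0,"jaw":1}
    - {"x":1,"y":6,"z":-14,"yaw":0,"jaw":1}
    - {"x":2,"y":7,"z":-17.5,"yaw":0,"jaw":1}
    - {"x":2,"y":8,"z":-21,"yaw":0,"jaw":1}
    - {"x":2,"y":8.5,"z":-24,"yaw":0,"jaw":1}
    - {"x":2,"y":8.5,"z":-26,"yaw":0,"jaw":1}
    - {"x":2,"y":8.5,"z":-26,"yaw":0,"jaw":1}
  squeeze: 25

```text
time_s: 3.12
tool_pos: [0.4542, -0.2353, 0.283]
tool_rot: [[-0.973, 0.232, 0.009], [0.232, 0.973, -0.002], [-0.009, -0.0, -1.0]]
contact_force: [0.9, 0.0, -1.2]
gripper_width: 0.0598
finger_force: 28.4
```

Run:
```python
from h import *
s=snap('wrist','w3.png');togo([.45,-.2,.3],75.2)
b=np.array([.5037,-.0307,.0421]);B=np.array([[.0875,.1105,.027],[.0875,-.1105,.027],[-.0875,-.1105,.027],[-.0875,.1105,.027]])
print(proj(s,B@bR(-.258).T+b).round(1))
```

```text
t 3.17 pos [ 0.4532 -0.2349  0.2802] yang 76.53 w 0.0595 F [-0.2  0.2 -3.3] ff 28.4 | go [ 1.12  3.32 -1.99] yaw 1.3322627239199107
[[590.3 271.8]
 [398.6 267.6]
 [439.5 137.4]
 [720.  141.2]]
```

View pics/w3.png

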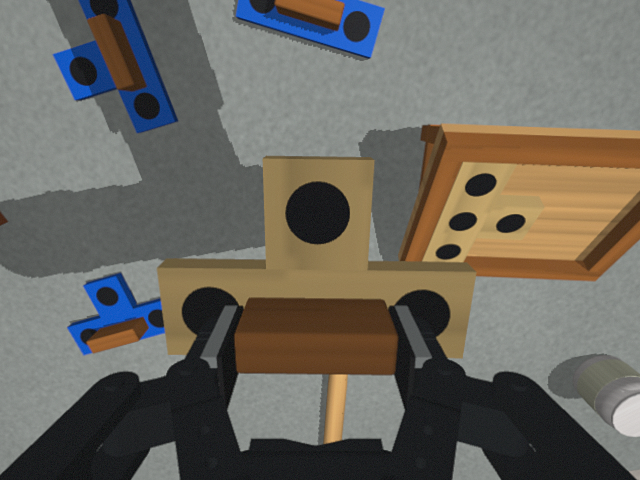

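The T hangs level and centred on the fingers, with its rib at (316,335). The board is at right with its spots at (480,185), (463,222), (448,252) and (511,223). I'll refine the board pose from the spots in all three views.

```bash
cat > spots.py <<'E'
from h import *
SP=np.array([[-46,-69,27],[0,-69,27],[46,-69,27],[0,-23,27]])/1000.
def cent(s,uv,r):
    g=cv2.cvtColor(s['pixels'],cv2.COLOR_RGB2GRAY).astype(float); o=[]
    for u,v in uv:
        u0,v0=int(round(u))-r,int(round(v))-r; p=g[v0:v0+2*r+1,u0:u0+2*r+1]; w=np.clip(90-p,0,60)
        n,l,_,c=cv2.connectedComponentsWithStats((w>0).astype(np.uint8)); k=l[r,r]; w=w*(l==k)
        Y,X=np.mgrid[:2*r+1,:2*r+1]; o.append([u0+(w*X).sum()/w.sum(),v0+(w*Y).sum()/w.sum()])
    return np.array(o)
E
python3 - <<'E'
from spots import *
np.set_printoptions(precision=4,suppress=True)
L=lambda n:dict(np.load(f'pics/{n}.png.npz'))
t,s,w=L('top1'),L('scene1'),L('w3')
c4=lambda a:(np.array(a,float)+.5)/4-.5+[250,210]
c2=lambda a:(np.array(a,float)-[200,400]+.5)/1.9-.5+[285,202]
ut=cent(t,c4([(311,256),(327,198),(343,143),(261,178)]),5)
us=cent(s,c2([(299,437),(274,457),(247,478),(287,478)]),6)
uw=cent(w,[(480,185),(463,222),(448,252),(511,223)],17)
print(ut,us,uw)
C=np.array([[.0875,.1105,.027],[-.0875,-.1105,.027]])
cw=np.array([(594,280.),(443,135)])
for n,o in dict(all=[(t,ut,SP),(s,us,SP),(w,uw,SP)],wr=[(w,uw,SP),(w,cw[:1],C[:1])],ts=[(t,ut,SP),(s,us,SP)]).items():
    r=fitboard(o); p=r.x; print(n,p,np.degrees(p[3]),abs(r.fun).max()); print(r.fun[-12:])
# held tile corners predicted at tool pose
st=arm.state();M=st['tool_rot'];
E
```

```text
[[327.32   273.4269]
 [331.3821 259.1997]
 [335.4084 245.3826]
 [314.7207 254.0949]] [[336.9622 221.0866]
 [323.1884 231.8798]
 [309.6466 242.5862]
 [330.2985 242.853 ]] [[480.1958 184.4023]
 [462.4075 221.1507]
 [447.7928 251.3839]
 [510.2626 223.0546]]
all [ 0.5079 -0.031   0.0543 -0.2773] -15.886106475429823 0.6003481059805722
[ 0.4761 -0.1917  0.6003 -0.2093 -0.2128 -0.1053 -0.312   0.1684 -0.3304
  0.35   -0.0423  0.1173]
wr [ 0.5097 -0.0289  0.0491 -0.2772] -15.882537424624891 0.3668861060681934
[-0.0825  0.2267  0.0713 -0.0764  0.2173 -0.2817 -0.3669 -0.1578  0.2209
  0.2808]
ts [ 0.5079 -0.0326  0.0525 -0.2781] -15.936261123399392 0.25070576223140506
[ 0.1064 -0.1252  0.1855 -0.1057  0.1557  0.1004  0.2412  0.0169  0.1727
 -0.0411  0.2507 -0.0425]
```

```bash
cat >> spots.py <<'E'
BP=np.array([.5082,-.0308,.0535]); BY=-.2773
def site(b): return bR(BY)@np.array(b)+BP
def tcp(b,h=.0165,e=.0055,tilt=True):
    "TCP for rib site at board coords b, tile tilted with the board; pivot e above site, h above TCP"
    M=bR(BY); return site(b)+e*M[:,2]-np.array([0,0,h])
YA=90+np.degrees(BY)
E
python3 - <<'E'
from spots import *
for b in ([-.01,-.01,.057],[.046,.023,.042]): print(b,tcp(b).round(4))
P=tcp([-.01,-.01,.057]); togo(P+[0,0,.06],YA); togo(P,YA)
E
```

```text
[-0.01, -0.01, 0.057] [ 0.5272 -0.0466  0.0961]
[0.046, 0.023, 0.042] [ 0.5757 -0.0261  0.0551]
t 3.17 pos [ 0.4532 -0.2349  0.2802] yang 76.53 w 0.0595 F [-0.2  0.2 -3.3] ff 28.4 | go [-2.74 20.03 12.43] yaw 2.4203823828976425
t 3.17 pos [ 0.4532 -0.2349  0.2802] yang 76.53 w 0.0595 F [-0.2  0.2 -3.3] ff 28.4 | go [-2.7  20.02 18.43] yaw 2.4203823828976425
```

>>> send_rows:
  steps:
    - {"x":-0.5,"y":3,"z":0,"yaw":2.4,"jaw":1}
    - {"x":-1,"y":6.5,"z":0,"yaw":2.4,"jaw":1}
    - {"x":-1.7,"y":10,"z":1,"yaw":2.4,"jaw":1}
    - {"x":-2.7,"y":13.5,"z":3,"yaw":2.4,"jaw":1}
    - {"x":-2.7,"y":17,"z":6,"yaw":2.4,"jaw":1}
    - {"x":-2.7,"y":19.3,"z":9,"yaw":2.4,"jaw":1}
    - {"x":-2.7,"y":20,"z":11.5,"yaw":2.4,"jaw":1}
    - {"x":-2.7,"y":20,"z":12.4,"yaw":2.4,"jaw":1}
    - {"x":-2.7,"y":20,"z":12.4,"yaw":2.4,"jaw":1}
  squeeze: 20

```text
time_s: 3.92
tool_pos: [0.5229, -0.047, 0.15]
tool_rot: [[-0.962, 0.273, -0.007], [0.273, 0.962, -0.001], [0.006, -0.003, -1.0]]
contact_force: [0.2, -0.6, -0.8]
gripper_width: 0.0591
finger_force: 28.3
```

>>> send_rows:
  steps:
    - {"x":0,"y":0,"z":1,"yaw":0,"jaw":1}
    - {"x":0,"y":0,"z":1.6,"yaw":0,"jaw":1}
    - {"x":0,"y":0,"z":2.2,"yaw":0,"jaw":1}
    - {"x":0,"y":0,"z":2.8,"yaw":0,"jaw":1}
    - {"x":0,"y":0,"z":3.4,"yaw":0,"jaw":1}
    - {"x":0,"y":0,"z":4,"yaw":0,"jaw":1}
  squeeze: 20

```text
time_s: 4.42
tool_pos: [0.5255, -0.0471, 0.1132]
tool_rot: [[-0.962, 0.274, 0.001], [0.274, 0.962, 0.0], [-0.001, 0.0, -1.0]]
contact_force: [-0.1, 0.6, -1.9]
gripper_width: 0.0595
finger_force: 28.3
```

```bash
cat >> h.py <<'E'
def duo(f):
    w=snap('wrist','w'+f); s=snap('scene','s'+f); t=snap('top','t'+f)
    a=cv2.imread('pics/w'+f); o=np.zeros((600,800,3),np.uint8); o[:360,:480]=cv2.resize(a,(480,360),interpolation=cv2.INTER_AREA)
    b=cv2.imread('pics/s'+f)[170:320,250:410]; o[:300,480:800]=cv2.resize(b,(320,300),interpolation=cv2.INTER_CUBIC)
    c=cv2.imread('pics/t'+f)[190:310,240:370]; o[360:600,:260]=cv2.resize(c,(260,240),interpolation=cv2.INTER_CUBIC)
    cv2.imwrite('pics/d'+f,o)
E
python3 - <<'E'
from spots import *
duo('4.png'); togo(tcp([-.01,-.01,.057]),YA)
E
```

```text
t 4.57 pos [ 0.525  -0.047   0.1129] yang 74.09 w 0.0594 F [ 0.7 -0.1 -0.4] ff 28.3 | go [-0.2   0.1   1.67] yaw -0.026035750285316794
```

View pics/d4.png

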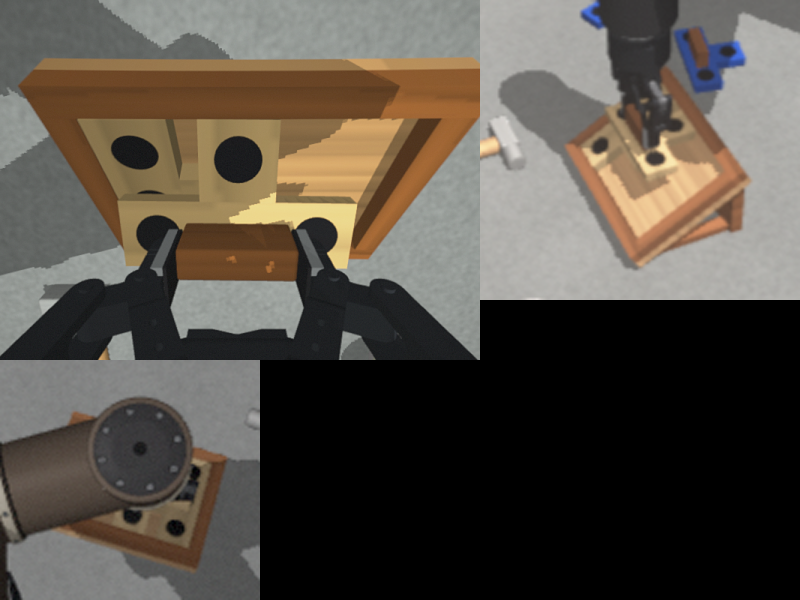

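The T is now over the board but not yet tilted: its outline in the wrist view is the same as before, so nothing has touched yet. I'll check the board height against this close view.

Run:
```python
from spots import *
np.set_printoptions(precision=4,suppress=True)
w=dict(np.load('pics/w4.png.npz'))
uw=cent(w,[(180,203)],30);print(uw)
Q=np.array([[-46,-69,27],[-69,-92,27],[-69,92,27],[69,92,27],[-87.5,-110.5,27]])/1000
print(proj(w,Q@bR(BY).T+BP))
for p in ([.5037,-.0307,.0421],[.5097,-.0289,.0491]): print(proj(w,Q@bR(BY).T+p))
# detect horizontal edges down columns at u=150(over frame, T-face) and u=480
g=cv2.cvtColor(w['pixels'],cv2.COLOR_RGB2GRAY).astype(int)
for u in (130,315,500): print(u,[(v,g[v+1,u]-g[v-1,u]) for v in range(60,200) if abs(g[v+1,u]-g[v-1,u])>25])
```

```text
[[179.4156 202.9755]]
[[175.7104 204.1013]
 [ 95.9917 158.6558]
 [589.3472 157.222 ]
 [472.2745 333.5372]
 [ 14.2779 112.1912]]
[[180.9317 188.845 ]
 [106.8429 144.3961]
 [569.007  143.0828]
 [464.6411 318.6064]
 [ 32.0728  99.6057]]
[[184.744  203.9183]
 [108.7193 159.8986]
 [586.6989 158.4421]
 [472.8295 331.085 ]
 [ 31.4735 115.2692]]
130 [(93, np.int64(-42)), (94, np.int64(-32)), (158, np.int64(43))]
315 [(79, np.int64(-26)), (94, np.int64(-46)), (95, np.int64(-32)), (158, np.int64(48)), (159, np.int64(61)), (180, np.int64(-51)), (181, np.int64(-98)), (182, np.int64(-60))]
500 [(92, np.int64(-30)), (93, np.int64(-66)), (94, np.int64(-40)), (157, np.int64(58)), (158, np.int64(91)), (159, np.int64(41))]
```

```bash
sed -i 's/^BP=.*; BY/BP=np.array([.509,-.030,.0517]); BY/' spots.py
python3 - <<'E'
from spots import *
P=tcp([-.024,-.01,.057]);print(P); togo(P,YA)
E
```

```text
[ 0.51632799 -0.04248298  0.10132659]
t 4.57 pos [ 0.525  -0.047   0.1129] yang 74.09 w 0.0594 F [ 0.7 -0.1 -0.4] ff 28.3 | go [0.96 0.2  1.16] yaw -0.026035750285316794
```

>>> send_rows:
  steps:
    - {"x":0,"y":0,"z":-2,"yaw":0,"jaw":1}
    - {"x":0,"y":0,"z":-3.2,"yaw":0,"jaw":1}
    - {"x":1,"y":0.2,"z":-3.2,"yaw":0,"jaw":1}
    - {"x":1,"y":0.2,"z":-3.2,"yaw":0,"jaw":1}
    - {"x":1,"y":0.2,"z":-2.5,"yaw":0,"jaw":1}
    - {"x":1,"y":0.2,"z":-1.9,"yaw":0,"jaw":1}
    - {"x":1,"y":0.2,"z":-1.3,"yaw":0,"jaw":1}
    - {"x":1,"y":0.2,"z":-0.7,"yaw":0,"jaw":1}
    - {"x":1,"y":0.2,"z":0,"yaw":0,"jaw":1}
  squeeze: 20

```text
time_s: 5.32
tool_pos: [0.5216, -0.0422, 0.1151]
tool_rot: [[-0.962, 0.271, 0.01], [0.271, 0.962, -0.001], [-0.009, 0.002, -1.0]]
contact_force: [11.6, -5.1, 6.7]
gripper_width: 0.0597
finger_force: 28.8
```

>>> send_rows:
  steps:
    - {"x":0,"y":0,"z":0.4,"yaw":0,"jaw":1}
    - {"x":0,"y":0,"z":0.8,"yaw":0,"jaw":1}
    - {"x":0,"y":0,"z":1.1,"yaw":0,"jaw":1}
    - {"x":0,"y":0,"z":1.1,"yaw":0,"jaw":1}
  squeeze: 20

```text
time_s: 5.65
tool_pos: [0.5202, -0.0421, 0.1027]
tool_rot: [[-0.962, 0.273, 0.006], [0.273, 0.962, -0.0], [-0.006, 0.002, -1.0]]
contact_force: [9.3, -1.7, 3.7]
gripper_width: 0.0593
finger_force: 27.5
```

```bash
cat > pitch.py <<'E'
from spots import *
import sys
def tilepts(p,rot,a,P,h=.0165,e=.0055):
    "tile-frame pts (origin at rib site) -> world, tile pitched by a about tool y (x down), pivot h above TCP"
    xt=-rot[:,0]; yt=rot[:,1]; zt=-rot[:,2]   # tile axes when flat
    B=np.c_[xt,yt,zt]; Q=(np.array(P)-[0,0,e])@R.from_euler('y',a).as_matrix().T+[0,0,h]
    return p+Q@B.T
def bigspot(w,u=(250,400),v=(60,260)):
    g=cv2.cvtColor(w['pixels'],cv2.COLOR_RGB2GRAY)[v[0]:v[1],u[0]:u[1]]
    n,l,st,c=cv2.connectedComponentsWithStats((g<45).astype(np.uint8))
    return [(c[i]+[u[0],v[0]],st[i]) for i in range(1,n) if 1000<st[i][4]<15000]
E
python3 - <<'E'
from pitch import *
np.set_printoptions(precision=2,suppress=True)
st=arm.state(); w=snap('wrist','w5.png'); togo(tcp([-.024,-.01,.057]),YA)
print('w3',bigspot(dict(np.load('pics/w3.png.npz')))); print('now',bigspot(w))
for a in (0,10,20,25,30,35): print(a,proj(w,tilepts(st['tool_pos'],st['tool_rot'],np.radians(a),[[-.046,0,-.015],[-.046,.0135,-.015],[-.0675,.0215,-.015],[-.0675,-.0215,-.015]])).ravel())
E
```

```text
t 5.7 pos [ 0.52 -0.04  0.1 ] yang 74.18 w 0.0597 F [ 8.8 -2.   2.9] ff 27.5 | go [ 0.34 -0.14  0.14] yaw 0.06881720407261582
w3 [(array([317.19, 212.58]), array([  36,  122,   64,   62, 3082], dtype=int32))]
now [(array([315.22, 231.3 ]), array([  29,  144,   74,   56, 3216], dtype=int32))]
0 [313.2  212.67 346.82 212.62 369.22 157.87 256.8  158.  ]
10 [313.07 210.68 348.78 210.62 374.26 154.12 251.35 154.26]
20 [312.94 212.75 350.97 212.69 380.09 156.55 245.07 156.71]
25 [312.87 215.55 352.14 215.49 383.3  160.65 241.62 160.82]
30 [312.8  219.65 353.35 219.59 386.68 167.01 238.   167.19]
35 [312.73 225.13 354.59 225.06 390.2  175.88 234.23 176.07]
```

```bash
cat >> pitch.py <<'E'
TH=np.linspace(0,2*np.pi,40,endpoint=False)
def fitspot(w,st,r=None,u=(250,400),v=(60,260),sx=-1):
    "pitch deg, shift of tile along its own x and z (mm) from the spot's box"
    (c,b),=bigspot(w,u,v)[:1]; r=r or .0129
    obs=np.array([b[2],b[3],b[1]+v[0]+b[3]/2-.5])
    def m(q):
        P=np.c_[sx*.046+r*np.cos(TH)+q[1],(0 if sx<0 else 0)+r*np.sin(TH),np.full(40,-.015+q[2])]
        z=proj(w,tilepts(st['tool_pos'],st['tool_rot'],q[0],P)); return np.array([np.ptp(z[:,0])+1,np.ptp(z[:,1])+1,(z[:,1].max()+z[:,1].min())/2])
    f=lambda q:np.r_[(m(q)-obs),(q[1:]/.02)*.1]
    q=least_squares(f,[.3,0,0]).x; return np.degrees(q[0]),q[1:]*1000
E
python3 - <<'E'
from pitch import *
np.set_printoptions(precision=2,suppress=True)
st=arm.state(); w=dict(np.load('pics/w5.png.npz')); w3=dict(np.load('pics/w3.png.npz'))
s3=dict(tool_pos=np.array([.4532,-.2349,.2802]),tool_rot=R.from_matrix([[-0.973, 0.232, 0.009], [0.232, 0.973, -0.002], [-0.009, -0.0, -1.0]]).as_matrix())
for r in (.0120,.0125,.0129): print(r,fitspot(w3,s3,r),fitspot(w,st,r))
E
cd pics; python3 -c "
import cv2;a=cv2.imread('w5.png');cv2.imwrite('e5.png',a[100:420,60:600])"
```

```text
0.012 (np.float64(1.1611507481131547), array([-0.3,  9.4])) (np.float64(24.132277868684632), array([0.69, 9.02]))
0.0125 (np.float64(1.1593289291828517), array([1.28, 3.66])) (np.float64(24.13225723814247), array([4.08, 5.17]))
0.0129 (np.float64(1.1579351563743383), array([ 2.54, -0.94])) (np.float64(24.132250430101703), array([6.79, 2.1 ]))
```

View pics/e5.png

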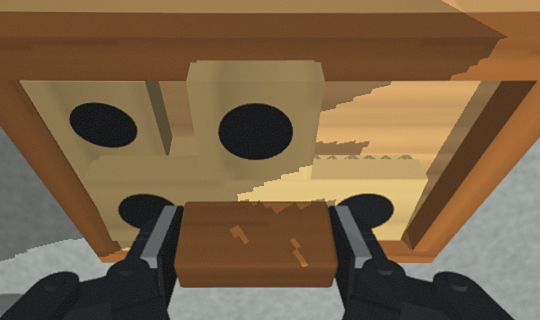

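>>> send_rows:
  steps:
    - {"x":0.1,"y":0,"z":0.3,"yaw":0,"jaw":1}
    - {"x":0.2,"y":0,"z":0.6,"yaw":0,"jaw":1}
    - {"x":0.2,"y":0,"z":0.8,"yaw":0,"jaw":1}
    - {"x":0.2,"y":0,"z":0.8,"yaw":0,"jaw":1}
  squeeze: 20

```text
time_s: 6.03
tool_pos: [0.5182, -0.0415, 0.096]
tool_rot: [[-0.962, 0.272, 0.007], [0.272, 0.962, -0.0], [-0.007, 0.001, -1.0]]
contact_force: [4.5, -2.5, 13.6]
gripper_width: 0.059
finger_force: 28.1
```

Run:
```python
from pitch import *
np.set_printoptions(precision=2,suppress=True)
st=arm.state(); w=snap('wrist','w6.png'); print(fitspot(w,st,.0127))
togo(tcp([.046,.023,.042]),YA); togo(tcp([.046,.023,.072]),YA)
```

```text
(np.float64(35.34872500109384), array([ 7.57, -0.51]))
t 6.08 pos [ 0.52 -0.04  0.1 ] yang 74.21 w 0.0597 F [ 3.8 -2.1 12.8] ff 28.2 | go [-5.14  3.13  4.3 ] yaw 0.09725119947951555
t 6.08 pos [ 0.52 -0.04  0.1 ] yang 74.21 w 0.0597 F [ 3.8 -2.1 12.8] ff 28.2 | go [-6.66  3.13  1.71] yaw 0.09725119947951555
```

>>> send_rows:
  steps:
    - {"x":-0.5,"y":0,"z":-1.5,"yaw":0,"jaw":1}
    - {"x":-2,"y":1,"z":-2.5,"yaw":0,"jaw":1}
    - {"x":-4,"y":2,"z":-2,"yaw":0,"jaw":1}
    - {"x":-5.5,"y":3,"z":-1,"yaw":0,"jaw":1}
    - {"x":-6.2,"y":3,"z":0.5,"yaw":0,"jaw":1}
    - {"x":-6.2,"y":3,"z":1.4,"yaw":0,"jaw":1}
    - {"x":-6.2,"y":3,"z":1.4,"yaw":0,"jaw":1}
  squeeze: 20

```text
time_s: 6.67
tool_pos: [0.5797, -0.0303, 0.0764]
tool_rot: [[-0.961, 0.275, -0.006], [0.275, 0.961, -0.001], [0.006, -0.003, -1.0]]
contact_force: [-0.9, -0.3, -1.9]
gripper_width: 0.0593
finger_force: 26.5
```

Run:
```python
from pitch import *
np.set_printoptions(precision=2,suppress=True)
st=arm.state(); w=snap('wrist','w7.png'); print(fitspot(w,st,.0127),bigspot(w))
togo(tcp([.041,.023,.042]),YA)
# board spots visible
print(proj(w,SP@bR(BY).T+BP))
g=cv2.imread('pics/w7.png'); cv2.imwrite('pics/e7.png',g[0:440,40:600])
```

```text
(np.float64(34.47085095391865), array([ 7.14, -0.04])) [(array([315.39, 237.4 ]), array([  28,  153,   76,   47, 2943], dtype=int32))]
t 6.72 pos [ 0.58 -0.03  0.08] yang 74.07 w 0.0597 F [ 0.4 -0.3 -2.2] ff 26.5 | go [0.91 0.39 2.21] yaw -0.04485149139817679
[[  8.79  71.4 ]
 [ 84.27 192.74]
 [129.42 266.41]
 [204.47 192.87]]
```

View pics/e7.png

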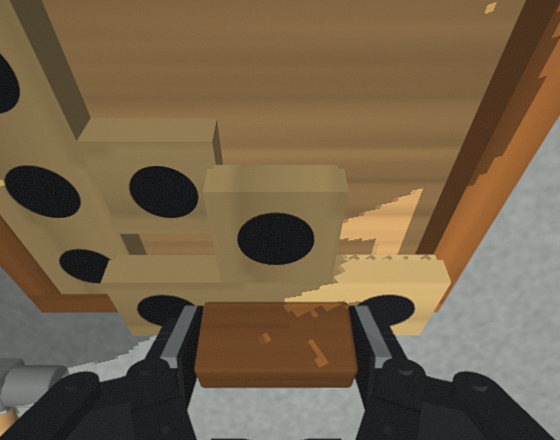

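The T hangs tilted like the board at crop (275,240), just above its slot. The fixed T's spots are at (163,192) and (42,192), and the bar lines up with the lower row. I'll compute the fine offset from the spots.

```bash
cat >> pitch.py <<'E'
def align(w,st,a,sh,px,tb,fix,fixb):
    """px tile spot at tile xyz tb (site frame); board spots fix px. prints tile-spot board coords vs board spot biases"""
    X=tilepts(st['tool_pos'],st['tool_rot'],a,[np.array(tb)+[sh[0],0,sh[1]]])[0]
    M=bR(BY); bz=((X-BP)@M)[2]
    def onb(uv,z):
        o,d=ray(w,uv); n=M[:,2]; return ((o+d*((n@(BP+z*n-o))/(d@n))[:,None])-BP)@M
    print('tile spot model',((X-BP)@M).round(4),'seen',onb([px],bz).round(4)); print('board spot bias',(onb(fix,.027)-fixb).round(4))
E
python3 - <<'E'
from pitch import *
st=arm.state(); w=dict(np.load('pics/w7.png.npz'))
f=cent(w,[(203,192),(82,192)],38); print(f)
align(w,st,np.radians(33.5),(.005,0),bigspot(w)[0][0],[-.046,0,-.015],f,SP[[3,1]])
E
```

```text
[[203.32703927 191.56672851]
 [ 82.16979176 191.27175568]]
tile spot model [-0.0043  0.0193  0.0535] seen [[-0.0033  0.02    0.0535]]
board spot bias [[-0.0007 -0.0003 -0.    ]
 [-0.0007 -0.0004  0.    ]]
```

>>> send_rows:
  steps:
    - {"x":-0.2,"y":0.27,"z":0.1,"yaw":0,"jaw":1}
    - {"x":0,"y":0.27,"z":0.45,"yaw":0,"jaw":1}
    - {"x":0.2,"y":0.27,"z":0.8,"yaw":0,"jaw":1}
    - {"x":0.33,"y":0.27,"z":0.97,"yaw":0,"jaw":1}
    - {"x":0.33,"y":0.27,"z":0.97,"yaw":0,"jaw":1}
  squeeze: 20

```text
time_s: 7.13
tool_pos: [0.5789, -0.0262, 0.0705]
tool_rot: [[-0.962, 0.274, -0.0], [0.274, 0.962, 0.0], [0.0, 0.0, -1.0]]
contact_force: [0.2, 0.1, -0.9]
gripper_width: 0.0597
finger_force: 26.5
```

Run:
```python
from pitch import *
st=arm.state(); w=snap('wrist','w8.png');togo(tcp([.041,.023,.042]),YA)
p=proj(w,SP@bR(BY).T+BP); f=cent(w,p[[3,1]],38); print(p[[3,1]],f, fitspot(w,st,.0127))
align(w,st,np.radians(33.5),(.005,0),bigspot(w)[0][0],[-.046,0,-.015],f,SP[[3,1]])
```

```text
t 7.18 pos [ 0.5793 -0.0262  0.0707] yang 74.11 w 0.0596 F [ 0.2 -0.3 -1.3] ff 26.5 | go [0.74 0.01 1.49] yaw -0.0017925448150464263
[[190.2375407  200.76841274]
 [ 64.71138577 200.61194361]] [[189.1084723  199.32211744]
 [ 63.46935277 199.18725564]] (np.float64(34.46541624841865), array([ 7.14188842, -0.01193772]))
tile spot model [-0.0025  0.0228  0.0457] seen [[-0.0002  0.0236  0.0457]]
board spot bias [[-0.0007 -0.0002  0.    ]
 [-0.0007 -0.0001  0.    ]]
```

>>> send_rows:
  steps:
    - {"x":0.2,"y":-0.05,"z":0.35,"yaw":0,"jaw":1}
    - {"x":0.4,"y":-0.05,"z":0.69,"yaw":0,"jaw":1}
    - {"x":0.6,"y":-0.05,"z":1.0,"yaw":0,"jaw":1}
    - {"x":0.75,"y":-0.05,"z":1.3,"yaw":0,"jaw":1}
    - {"x":0.75,"y":-0.05,"z":1.3,"yaw":0,"jaw":1}
  squeeze: 20

```text
time_s: 7.6
tool_pos: [0.5715, -0.0247, 0.0567]
tool_rot: [[-0.962, 0.274, -0.001], [0.274, 0.962, -0.0], [0.001, -0.001, -1.0]]
contact_force: [0.5, -0.8, -0.9]
gripper_width: 0.0592
finger_force: 26.5
```

```bash
cat > chk.py <<'E'
from pitch import *
import sys
n=sys.argv[1]; a=float(sys.argv[2]); sh=float(sys.argv[3]);k=[int(i) for i in sys.argv[4].split(',')]
st=arm.state(); w=snap('wrist',n+'.png');togo(tcp([.046-sh,.023,.042]),YA)
p=proj(w,SP@bR(BY).T+BP); f=cent(w,p[k],30); print('spots',f.round(1).tolist(),bigspot(w,v=(60,300)),fitspot(w,st,.0127,v=(60,300)))
align(w,st,np.radians(a),(sh,0),bigspot(w,v=(60,300))[0][0],[-.046,0,-.015],f,SP[k])
E
python3 chk.py w9 33.5 .005 3,1
```

```text
t 7.65 pos [ 0.5719 -0.0247  0.0571] yang 74.1 w 0.0596 F [ 0.8  0.5 -1.6] ff 26.5 | go [-0.02  0.07  0.13] yaw -0.0073645562273014775
spots [[181.5, 229.5], [45.5, 229.7]] [(array([315.41182202, 238.47515427]), array([  28,  153,   76,   52, 3079], dtype=int32))] (np.float64(29.088668895486986), array([5.90912178, 4.41014199]))
tile spot model [-0.0022  0.0222  0.0301] seen [[0.0006 0.023  0.0301]]
board spot bias [[-0.0007  0.0001 -0.    ]
 [-0.0006  0.0002  0.    ]]
```

>>> send_rows:
  steps:
    - {"x":0.1,"y":0,"z":0.15,"yaw":0,"jaw":1}
    - {"x":0.15,"y":0,"z":0.3,"yaw":0,"jaw":1}
    - {"x":0.2,"y":0,"z":0.4,"yaw":0,"jaw":1}
    - {"x":0.2,"y":0,"z":0.4,"yaw":0,"jaw":1}
  squeeze: 20

```text
time_s: 7.98
tool_pos: [0.5702, -0.0242, 0.0534]
tool_rot: [[-0.962, 0.274, -0.0], [0.274, 0.962, -0.0], [0.0, -0.0, -1.0]]
contact_force: [-0.2, 0.8, -2.0]
gripper_width: 0.0597
finger_force: 26.5
```

```bash
python3 chk.py w10 31 .005 3,1
```

```text
t 8.03 pos [ 0.5704 -0.0242  0.0535] yang 74.1 w 0.0595 F [ 0.2  0.7 -2.6] ff 26.5 | go [-0.18  0.06 -0.23] yaw -0.014996425493222887
spots [[177.6, 236.3], [38.5, 236.6]] [(array([315.3919402 , 238.49236269]), array([  28,  153,   76,   52, 3077], dtype=int32))] (np.float64(29.08850727074063), array([5.92002588, 4.39261689]))
tile spot model [-0.0008  0.0224  0.0246] seen [[0.0031 0.0232 0.0246]]
board spot bias [[-0.0007 -0.     -0.    ]
 [-0.0006  0.0002 -0.    ]]
```

>>> send_rows:
  steps:
    - {"x":0.08,"y":0,"z":0.15,"yaw":0,"jaw":1}
    - {"x":0.15,"y":0,"z":0.28,"yaw":0,"jaw":1}
    - {"x":0.22,"y":0,"z":0.4,"yaw":0,"jaw":1}
    - {"x":0.22,"y":0,"z":0.4,"yaw":0,"jaw":1}
  squeeze: 20

```text
time_s: 8.37
tool_pos: [0.5711, -0.0238, 0.0521]
tool_rot: [[-0.962, 0.273, 0.006], [0.273, 0.962, -0.0], [-0.005, 0.001, -1.0]]
contact_force: [1.7, -4.3, 11.1]
gripper_width: 0.0595
finger_force: 28.0
```

```bash
sed -i 's/(sh,0)/(sh,.003)/' chk.py; python3 chk.py w11 29.3 .004 3,1
```

```text
t 8.42 pos [ 0.5711 -0.0238  0.0521] yang 74.17 w 0.0598 F [ 1.4 -3.7 12.6] ff 28.0 | go [-0.21  0.   -0.32] yaw 0.0601676896005614
spots [[174.5, 236.0], [32.6, 236.1]] [(array([315.32931988, 238.9977221 ]), array([  28,  154,   76,   51, 3073], dtype=int32))] (np.float64(30.041408504965105), array([6.30117382, 3.82548933]))
tile spot model [0.     0.0229 0.0254] seen [[0.0027 0.0237 0.0254]]
board spot bias [[-0.0007  0.0001  0.    ]
 [-0.0007  0.0001  0.    ]]
```

>>> send_rows:
  steps:
    - {"x":0,"y":0,"z":-0.15,"yaw":0,"jaw":1}
    - {"x":0,"y":0,"z":-0.15,"yaw":0,"jaw":0.2}
    - {"x":0,"y":0,"z":-0.15,"yaw":0,"jaw":-0.6}
    - {"x":0,"y":0,"z":-0.15,"yaw":0,"jaw":-0.8}
    - {"x":0,"y":0,"z":-0.15,"yaw":0,"jaw":-1}
    - {"x":0,"y":0,"z":-0.5,"yaw":0,"jaw":-1}
    - {"x":0,"y":0,"z":-2,"yaw":0,"jaw":-1}
    - {"x":0,"y":0,"z":-5,"yaw":0,"jaw":-1}
    - {"x":0,"y":0,"z":-9,"yaw":0,"jaw":-1}
    - {"x":0,"y":0,"z":-12,"yaw":0,"jaw":-1}
  squeeze: 20

```text
time_s: 9.25
tool_pos: [0.5683, -0.0237, 0.1719]
tool_rot: [[-0.962, 0.274, 0.0], [0.274, 0.962, -0.0], [-0.0, -0.0, -1.0]]
contact_force: [0.7, 0.0, 0.3]
gripper_width: 0.0851
finger_force: 0.0
```

Run:
```python
from pitch import *
w=snap('wrist','w12.png');togo([.5238,.3641,.25],9.3)
g=cv2.cvtColor(w['pixels'],cv2.COLOR_RGB2GRAY)
A=np.vstack([SP,[[0,.023,.027],[.046,.069,.027],[.046,-.023,.027]]])
p=proj(w,A@bR(BY).T+BP); print(p.round(1))
n,l,st,c=cv2.connectedComponentsWithStats((g<45).astype(np.uint8))
print([(c[i].round(1),st[i][2:]) for i in range(1,n) if 300<st[i][4]<6000])
```

```text
t 9.3 pos [ 0.5715 -0.0234  0.1782] yang 74.19 w 0.0854 F [3.4 0.2 5.9] ff 0.0 | go [15.09 36.01 -7.21] yaw 64.88649327569976
[[145.5 117.3]
 [170.6 183.4]
 [189.1 232.5]
 [243.  183.5]
 [315.  183.5]
 [377.9 232.3]
 [252.3 232.5]]
[(array([143.1, 116.3]), array([  49,   44, 1568], dtype=int32)), (array([168.7, 183.5]), array([ 41,  32, 956], dtype=int32)), (array([242.3, 183.7]), array([ 40,  32, 978], dtype=int32)), (array([316.4, 184. ]), array([ 40,  31, 967], dtype=int32)), (array([187.8, 233.2]), array([ 35,  23, 611], dtype=int32)), (array([253.2, 233.8]), array([ 35,  23, 605], dtype=int32)), (array([380.1, 233.6]), array([ 34,  22, 574], dtype=int32))]
```

T is home: its spots at (316,184), (253,234) and (380,234) line up with the fixed spots in both position and size. Now to the L.

>>> send_rows:
  steps:
    - {"x":0,"y":3,"z":-7,"yaw":0,"jaw":-1}
    - {"x":5,"y":15,"z":-7,"yaw":65,"jaw":-1}
    - {"x":15,"y":36,"z":-7,"yaw":65,"jaw":-1}
    - {"x":15,"y":36,"z":-7,"yaw":65,"jaw":-1}
    - {"x":15,"y":36,"z":-7,"yaw":65,"jaw":-1}
    - {"x":15,"y":36,"z":-7,"yaw":65,"jaw":-1}
    - {"x":15,"y":36,"z":-7,"yaw":65,"jaw":-1}
    - {"x":15,"y":36,"z":-7,"yaw":65,"jaw":-1}
    - {"x":15,"y":36,"z":-7,"yaw":65,"jaw":-1}
    - {"x":15,"y":36,"z":-7,"yaw":65,"jaw":-1}

```text
time_s: 10.13
tool_pos: [0.5891, 0.187, 0.2065]
tool_rot: [[-0.497, 0.865, -0.069], [0.846, 0.501, 0.185], [0.195, 0.034, -0.98]]
contact_force: [-0.3, 0.3, -1.0]
gripper_width: 0.0855
finger_force: 0.0
```

>>> send_rows:
  steps:
    - {"x":0,"y":0,"z":0,"yaw":0,"jaw":-1}
    - {"x":0,"y":0,"z":0,"yaw":0,"jaw":-1}

```text
time_s: 10.3
tool_pos: [0.5882, 0.1854, 0.2063]
tool_rot: [[-0.498, 0.864, -0.07], [0.846, 0.502, 0.182], [0.192, 0.032, -0.981]]
contact_force: [-0.9, -0.0, 0.0]
gripper_width: 0.0856
finger_force: 0.0
```

Run:
```python
from pitch import *
w=snap('wrist','w13.png');togo([.5238,.3641,.02],9.3)
Q=np.vstack([ELL,[[0,.046],[0,-.046],[.046,.046]]])
p=proj(w,np.c_[Q@R.from_euler('z',-1.4084).as_matrix()[:2,:2].T+[.5238,.3641],np.full(9,.015)]);print(p.round(1))
g=cv2.cvtColor(w['pixels'],cv2.COLOR_RGB2GRAY)
n,l,st,c=cv2.connectedComponentsWithStats((g<45).astype(np.uint8))
print([(c[i].round(1),st[i]) for i in range(1,n) if 100<st[i][4]<6000])
```

```text
t 10.35 pos [0.5882 0.1857 0.2068] yang 30.19 w 0.0852 F [-0.4 -0.2  1.1] ff 0.0 | go [14.7   2.79 22.02] yaw 20.88869662216483
[[388.7 142.2]
 [344.6 124.6]
 [363.6  73.9]
 [264.8  32.6]
 [281.9 -18.7]
 [427.4  43.9]
 [395.4  59. ]
 [297.   17.4]
 [375.7 110.2]]
[(array([300.2,  13.9]), array([286,   0,  29,  30, 700], dtype=int32)), (array([349.4,  35.3]), array([316,  16,  70,  38, 962], dtype=int32)), (array([400.1,  51.6]), array([387,  37,  27,  30, 366], dtype=int32)), (array([381.8, 103.9]), array([369,  90,  27,  28, 563], dtype=int32)), (array([516.2, 209.5]), array([489, 181,  61,  62, 902], dtype=int32)), (array([532.6, 260.8]), array([520, 249,  26,  25, 511], dtype=int32)), (array([132.8, 298.3]), array([111, 285,  48,  25, 440], dtype=int32)), (array([498.5, 296.1]), array([486, 284,  26,  25, 494], dtype=int32)), (array([170.6, 307.6]), array([156, 296,  28,  25, 136], dtype=int32)), (array([468.7, 341.8]), array([456, 330,  26,  23, 228], dtype=int32)), (array([246.1, 379.4]), array([220, 367,  51,  29, 481], dtype=int32)), (array([207.4, 412.8]), array([193, 403,  30,  21, 472], dtype=int32))]
```

Run:
```python
from pitch import *
st=arm.state(); print(st['q'].round(3),st['tool_rot'].round(3))
q=st['q']
q0=np.array([-0.932,0.359,0.012,0,-1.224,-0.288])
E_=lambda a,t:R.from_euler(a,t).as_matrix()
import itertools
T0=np.array([[-.939,-.344,0],[-.344,.939,0],[0,0,-1]])
for s in itertools.product([1,-1],repeat=3):
    f=lambda q:E_('z',q[0])@E_('y',q[1]-q[2])@E_('x',s[0]*q[3])@E_('y',-q[4])@E_('x' if 0 else 'z',0)@np.eye(3)
    # tool z = +x of ... after pitch: use frame where z axis along tool at pitch pi/2 -> z down? Ry(pi/2) maps z->x ; use x axis -> -z
    for q_ in (q0,q): print(s,(E_('z',q_[0])@E_('y',q_[1]-q_[2])@E_('x',s[0]*q_[3])@E_('y',-q_[4])[:,0]).round(3))
    if s[0]==-1: break
```

```text
[ 0.494  0.298 -0.063 -0.209 -1.191 -3.03 ] [[-0.499  0.864 -0.069]
 [ 0.845  0.503  0.182]
 [ 0.192  0.033 -0.981]]
(1, 1, 1) [-0.  0. -1.]
(1, 1, 1) [ 0.114 -0.158 -0.981]
(1, 1, -1) [-0.  0. -1.]
(1, 1, -1) [ 0.114 -0.158 -0.981]
(1, -1, 1) [-0.  0. -1.]
(1, -1, 1) [ 0.114 -0.158 -0.981]
(1, -1, -1) [-0.  0. -1.]
(1, -1, -1) [ 0.114 -0.158 -0.981]
(-1, 1, 1) [-0.  0. -1.]
(-1, 1, 1) [-0.069  0.182 -0.981]
```

J6 is at its limit (-3.03), so the last move came out tilted. I'll turn the other way and see whether the tilt clears.

>>> send_rows:
  steps:
    - {"x":0,"y":0,"z":-3,"yaw":-7,"jaw":-1}
    - {"x":0,"y":0,"z":-3,"yaw":-20,"jaw":-1}
    - {"x":0,"y":0,"z":-3,"yaw":-20,"jaw":-1}
    - {"x":0,"y":0,"z":-3,"yaw":-20,"jaw":-1}

```text
time_s: 10.68
tool_pos: [0.5902, 0.1811, 0.2376]
tool_rot: [[-0.768, 0.637, -0.067], [0.618, 0.765, 0.183], [0.168, 0.099, -0.981]]
contact_force: [0.0, 0.1, 0.3]
gripper_width: 0.0854
finger_force: 0.0
```

Run:
```python
from pitch import *
st=arm.state(); print(st['q'].round(3),st['tool_rot'].round(3)); togo([.5238,.3641,.25],189.3)
```

```text
[ 0.486  0.278 -0.021 -0.205 -1.252 -2.68 ] [[-0.768  0.637 -0.067]
 [ 0.618  0.765  0.183]
 [ 0.168  0.099 -0.981]]
t 10.68 pos [0.5902 0.1811 0.2376] yang 50.22 w 0.0854 F [0.  0.1 0.3] ff 0.0 | go [16.62  9.89  2.59] yaw 40.92371446040721
```

>>> send_rows:
  steps:
    - {"x":0,"y":0,"z":0,"yaw":-72,"jaw":-1}
    - {"x":0,"y":0,"z":0,"yaw":-72,"jaw":-1}
    - {"x":0,"y":0,"z":0,"yaw":-72,"jaw":-1}
    - {"x":0,"y":0,"z":0,"yaw":-72,"jaw":-1}
    - {"x":0,"y":0,"z":0,"yaw":-72,"jaw":-1}
    - {"x":0,"y":0,"z":0,"yaw":-72,"jaw":-1}
    - {"x":0,"y":0,"z":0,"yaw":-72,"jaw":-1}
    - {"x":0,"y":0,"z":0,"yaw":-72,"jaw":-1}
    - {"x":0,"y":0,"z":0,"yaw":-72,"jaw":-1}
    - {"x":0,"y":0,"z":0,"yaw":-72,"jaw":-1}

```text
time_s: 11.52
tool_pos: [0.5899, 0.1809, 0.2366]
tool_rot: [[-0.848, -0.526, -0.069], [-0.529, 0.829, 0.183], [-0.039, 0.191, -0.981]]
contact_force: [-0.7, 0.1, -1.1]
gripper_width: 0.0854
finger_force: 0.0
```

>>> send_rows:
  steps:
    - {"x":0,"y":0,"z":0,"yaw":-72,"jaw":-1}
    - {"x":0,"y":0,"z":0,"yaw":-72,"jaw":-1}
    - {"x":0,"y":0,"z":0,"yaw":-72,"jaw":-1}
    - {"x":0,"y":0,"z":0,"yaw":-72,"jaw":-1}
    - {"x":0,"y":0,"z":0,"yaw":-72,"jaw":-1}
    - {"x":0,"y":0,"z":0,"yaw":-72,"jaw":-1}
    - {"x":0,"y":0,"z":0,"yaw":-72,"jaw":-1}
    - {"x":0,"y":0,"z":0,"yaw":-72,"jaw":-1}
    - {"x":0,"y":0,"z":0,"yaw":-72,"jaw":-1}
    - {"x":0,"y":0,"z":0,"yaw":-72,"jaw":-1}

```text
time_s: 12.35
tool_pos: [0.5899, 0.1809, 0.2365]
tool_rot: [[0.232, -0.97, -0.069], [-0.953, -0.24, 0.183], [-0.194, 0.023, -0.981]]
contact_force: [-0.8, -0.1, 0.6]
gripper_width: 0.0857
finger_force: 0.0
```

>>> send_rows:
  steps:
    - {"x":0,"y":0,"z":0,"yaw":-72,"jaw":-1}
    - {"x":0,"y":0,"z":0,"yaw":-72,"jaw":-1}
    - {"x":0,"y":0,"z":0,"yaw":-72,"jaw":-1}
    - {"x":0,"y":0,"z":0,"yaw":-72,"jaw":-1}
    - {"x":0,"y":0,"z":0,"yaw":-72,"jaw":-1}
    - {"x":0,"y":0,"z":0,"yaw":-72,"jaw":-1}
    - {"x":0,"y":0,"z":0,"yaw":-72,"jaw":-1}
    - {"x":0,"y":0,"z":0,"yaw":-72,"jaw":-1}
    - {"x":0,"y":0,"z":0,"yaw":-72,"jaw":-1}
    - {"x":0,"y":0,"z":0,"yaw":-72,"jaw":-1}

```text
time_s: 13.18
tool_pos: [0.59, 0.181, 0.2366]
tool_rot: [[0.994, -0.086, -0.068], [-0.072, -0.98, 0.183], [-0.083, -0.177, -0.981]]
contact_force: [0.2, -0.4, -0.1]
gripper_width: 0.0854
finger_force: 0.0
```

>>> send_rows:
  steps:
    - {"x":0,"y":0,"z":0,"yaw":-72,"jaw":-1}
    - {"x":0,"y":0,"z":0,"yaw":-72,"jaw":-1}
    - {"x":0,"y":0,"z":0,"yaw":-72,"jaw":-1}
    - {"x":0,"y":0,"z":0,"yaw":-72,"jaw":-1}
    - {"x":0,"y":0,"z":0,"yaw":-72,"jaw":-1}
    - {"x":0,"y":0,"z":0,"yaw":-72,"jaw":-1}
    - {"x":0,"y":0,"z":0,"yaw":-72,"jaw":-1}
    - {"x":0,"y":0,"z":0,"yaw":-72,"jaw":-1}
    - {"x":0,"y":0,"z":0,"yaw":-72,"jaw":-1}
    - {"x":0,"y":0,"z":0,"yaw":-72,"jaw":-1}

```text
time_s: 14.02
tool_pos: [0.59, 0.181, 0.2366]
tool_rot: [[0.395, 0.916, -0.069], [0.908, -0.378, 0.183], [0.141, -0.134, -0.981]]
contact_force: [1.0, 0.3, 0.6]
gripper_width: 0.0853
finger_force: 0.0
```

Run:
```python
from pitch import *
st=arm.state(); print(st['q'].round(3),st['tool_rot'].round(3),st['time_s'])
```

```text
[ 0.486  0.279 -0.021 -0.205 -1.252  2.317] [[ 0.395  0.916 -0.069]
 [ 0.908 -0.378  0.183]
 [ 0.141 -0.134 -0.981]] 14.0167
```

>>> send_rows:
  steps:
    - {"x":0,"y":0,"z":0,"yaw":-52,"jaw":-1}
    - {"x":0,"y":0,"z":0,"yaw":-52,"jaw":-1}
    - {"x":0,"y":0,"z":0,"yaw":-52,"jaw":-1}
    - {"x":0,"y":0,"z":0,"yaw":-52,"jaw":-1}
    - {"x":0,"y":0,"z":0,"yaw":-52,"jaw":-1}
    - {"x":0,"y":0,"z":0,"yaw":-52,"jaw":-1}
    - {"x":0,"y":0,"z":0,"yaw":-52,"jaw":-1}
    - {"x":0,"y":0,"z":0,"yaw":-52,"jaw":-1}
    - {"x":0,"y":0,"z":0,"yaw":-52,"jaw":-1}

```text
time_s: 14.77
tool_pos: [0.5686, 0.2157, 0.2441]
tool_rot: [[-0.423, 0.906, -0.033], [0.897, 0.423, 0.131], [0.132, 0.026, -0.991]]
contact_force: [0.7, -0.2, 0.0]
gripper_width: 0.0856
finger_force: 0.0
```

Run:
```python
from pitch import *
st=arm.state(); print(st['q'].round(3),st['tool_rot'].round(3),st['time_s'])
```

```text
[ 0.6    0.238 -0.08  -0.136 -1.209  3.026] [[-0.423  0.906 -0.033]
 [ 0.897  0.423  0.131]
 [ 0.132  0.026 -0.991]] 14.7667
```

>>> send_rows:
  steps:
    - {"x":0,"y":0,"z":0,"yaw":-21,"jaw":-1}
    - {"x":0,"y":0,"z":0,"yaw":-21,"jaw":-1}
    - {"x":0,"y":0,"z":0,"yaw":-21,"jaw":-1}
    - {"x":0,"y":0,"z":0,"yaw":-21,"jaw":-1}
    - {"x":0,"y":0,"z":0,"yaw":-21,"jaw":-1}

```text
time_s: 15.18
tool_pos: [0.527, 0.2557, 0.2421]
tool_rot: [[-0.633, 0.772, 0.062], [0.774, 0.632, 0.046], [-0.004, 0.077, -0.997]]
contact_force: [0.0, -0.1, -0.5]
gripper_width: 0.0857
finger_force: 0.0
```

Run:
```python
from pitch import *
st=arm.state(); print(st['q'].round(3),st['tool_rot'].round(3),st['time_s'])
```

```text
[ 0.794  0.159 -0.241  0.014 -1.094  3.028] [[-0.633  0.772  0.062]
 [ 0.774  0.632  0.046]
 [-0.004  0.077 -0.997]] 15.1833
```

>>> send_rows:
  steps:
    - {"x":5,"y":-21,"z":-1.7,"yaw":60,"jaw":-1}
    - {"x":5,"y":-21,"z":-1.7,"yaw":60,"jaw":-1}
    - {"x":5,"y":-21,"z":-1.7,"yaw":60,"jaw":-1}
    - {"x":5,"y":-21,"z":-1.7,"yaw":60,"jaw":-1}
    - {"x":5,"y":-21,"z":-1.7,"yaw":60,"jaw":-1}
    - {"x":5,"y":-21,"z":-1.7,"yaw":60,"jaw":-1}
    - {"x":5,"y":-21,"z":-1.7,"yaw":60,"jaw":-1}
    - {"x":5,"y":-21,"z":-1.7,"yaw":60,"jaw":-1}
    - {"x":5,"y":-21,"z":-1.7,"yaw":60,"jaw":-1}

```text
time_s: 15.93
tool_pos: [0.333, 0.1607, 0.2435]
tool_rot: [[0.361, 0.931, 0.062], [0.93, -0.364, 0.048], [0.068, 0.041, -0.997]]
contact_force: [-0.4, 0.8, -0.5]
gripper_width: 0.0856
finger_force: 0.0
```

Run:
```python
from pitch import *
st=arm.state(); print(st['q'].round(3),st['tool_rot'].round(3),st['tool_pos'].round(3),st['time_s'])
```

```text
[ 1.029 -0.254 -0.632  0.032 -1.119  1.729] [[ 0.361  0.931  0.062]
 [ 0.93  -0.364  0.048]
 [ 0.068  0.041 -0.997]] [0.333 0.161 0.243] 15.9333
```

Run:
```python
from pitch import *
togo([.51,.36,.25],189.3)
```

```text
t 15.93 pos [0.333  0.1607 0.2435] yang -21.35 w 0.0856 F [-0.4  0.8 -0.5] ff 0.0 | go [24.97  9.25  1.41] yaw -30.64955909966858
```

>>> send_rows:
  steps:
    - {"x":25,"y":9.2,"z":1.4,"yaw":70,"jaw":-1}
    - {"x":25,"y":9.2,"z":1.4,"yaw":70,"jaw":-1}
    - {"x":25,"y":9.2,"z":1.4,"yaw":70,"jaw":-1}
    - {"x":25,"y":9.2,"z":1.4,"yaw":70,"jaw":-1}
    - {"x":25,"y":9.2,"z":1.4,"yaw":70,"jaw":-1}
    - {"x":25,"y":9.2,"z":1.4,"yaw":70,"jaw":-1}
    - {"x":25,"y":9.2,"z":1.4,"yaw":70,"jaw":-1}
    - {"x":25,"y":9.2,"z":1.4,"yaw":70,"jaw":-1}
    - {"x":25,"y":9.2,"z":1.4,"yaw":70,"jaw":-1}
    - {"x":25,"y":9.2,"z":1.4,"yaw":70,"jaw":-1}

```text
time_s: 16.77
tool_pos: [0.5085, 0.3622, 0.2482]
tool_rot: [[0.998, -0.021, 0.061], [-0.024, -0.999, 0.045], [0.06, -0.047, -0.997]]
contact_force: [-0.1, -0.4, 0.6]
gripper_width: 0.0853
finger_force: 0.0
```

>>> send_rows:
  steps:
    - {"x":0,"y":0,"z":0,"yaw":71,"jaw":-1}
    - {"x":0,"y":0,"z":0,"yaw":71,"jaw":-1}
    - {"x":0,"y":0,"z":0,"yaw":71,"jaw":-1}
    - {"x":0,"y":0,"z":0,"yaw":71,"jaw":-1}
    - {"x":0,"y":0,"z":0,"yaw":71,"jaw":-1}
    - {"x":0,"y":0,"z":0,"yaw":71,"jaw":-1}
    - {"x":0,"y":0,"z":0,"yaw":71,"jaw":-1}
    - {"x":0,"y":0,"z":0,"yaw":71,"jaw":-1}
    - {"x":0,"y":0,"z":0,"yaw":71,"jaw":-1}
    - {"x":0,"y":0,"z":0,"yaw":71,"jaw":-1}

```text
time_s: 17.6
tool_pos: [0.5083, 0.3619, 0.249]
tool_rot: [[0.305, -0.95, 0.061], [-0.952, -0.303, 0.046], [-0.026, -0.073, -0.997]]
contact_force: [-0.4, -0.2, 0.1]
gripper_width: 0.0853
finger_force: 0.0
```

Run:
```python
from pitch import *
np.set_printoptions(suppress=True,precision=4)
st=arm.state(); print(st['q'].round(3),st['tool_rot'].round(3))
w=snap('wrist','w14.png');togo([.5238,.3641,.02],189.3)
Q=np.array([[0,.046],[0,-.046],[.046,.046]])
p=proj(w,np.c_[Q@R.from_euler('z',-1.4084).as_matrix()[:2,:2].T+[.5238,.3641],np.full(3,.015)]);print(p.round(1))
g=cv2.cvtColor(w['pixels'],cv2.COLOR_RGB2GRAY)
n,l,s_,c=cv2.connectedComponentsWithStats((g<45).astype(np.uint8))
print([(c[i].round(1),s_[i]) for i in range(1,n) if 300<s_[i][4]<6000])
```

```text
[ 0.945  0.218 -0.156  0.025 -1.123 -0.646] [[ 0.305 -0.95   0.061]
 [-0.952 -0.303  0.046]
 [-0.026 -0.073 -0.997]]
t 17.65 pos [0.5083 0.3619 0.249 ] yang -162.75 w 0.0855 F [ 0.2 -0.2  1.2] ff 0.0 | go [ 0.85  0.12 22.93] yaw 7.948764409672663
[[273.1 184.4]
 [362.5 198.7]
 [277.9 138. ]]
[(array([77.2, 15.1]), array([ 65,   1,  26,  28, 526], dtype=int32)), (array([118. ,  69.4]), array([101,  36,  34,  64, 994], dtype=int32)), (array([274.6, 144.3]), array([263, 132,  25,  26, 495], dtype=int32)), (array([271.1, 190.3]), array([260, 179,  24,  23, 428], dtype=int32)), (array([316.2, 191.7]), array([286, 186,  60,  13, 304], dtype=int32)), (array([360.4, 202.4]), array([349, 191,  24,  23, 432], dtype=int32)), (array([216.3, 405.6]), array([203, 394,  28,  25, 541], dtype=int32))]
```

Run:
```python
from pitch import *
w=dict(np.load('pics/w14.png.npz'))
Q=np.array([[0,.046],[0,-.046],[.046,.046]])
uv=cent(w,[(271,190),(360,202),(275,144)],15)
r=fitflat(w,uv,Q,[.52,.36,-1.4]); p=r.x; print(uv.round(1),p,r.fun.round(4))
# spots on the bar may be partly hidden: check
togo([p[0],p[1],.021],180+90+np.degrees(p[2]))
togo([p[0],p[1],.10],180+90+np.degrees(p[2]))
```

```text
[[271.5 190.4]
 [360.4 202.4]
 [274.7 144.2]] [ 0.52413067  0.36947156 -1.38276063] [ 0.0003  0.     -0.0002 -0.0001 -0.0001  0.0001]
t 17.65 pos [0.5083 0.3619 0.249 ] yang -162.75 w 0.0855 F [ 0.2 -0.2  1.2] ff 0.0 | go [ 0.35 -0.08 22.86] yaw 6.475112643718603
t 17.65 pos [0.5083 0.3619 0.249 ] yang -162.75 w 0.0855 F [ 0.2 -0.2  1.2] ff 0.0 | go [ 0.14 -0.65 14.98] yaw 6.475112643718603
```

>>> send_rows:
  steps:
    - {"x":0.1,"y":-0.65,"z":4,"yaw":6.5,"jaw":-1}
    - {"x":0.1,"y":-0.65,"z":8,"yaw":6.5,"jaw":-1}
    - {"x":0.1,"y":-0.65,"z":12,"yaw":6.5,"jaw":-1}
    - {"x":0.14,"y":-0.65,"z":15,"yaw":6.5,"jaw":-1}
    - {"x":0.25,"y":-0.4,"z":18.5,"yaw":6.5,"jaw":-1}
    - {"x":0.3,"y":-0.2,"z":21,"yaw":6.5,"jaw":-1}
    - {"x":0.35,"y":-0.1,"z":22.7,"yaw":6.5,"jaw":-1}
    - {"x":0.35,"y":-0.1,"z":22.7,"yaw":6.5,"jaw":-1}
    - {"x":0.35,"y":-0.1,"z":22.7,"yaw":6.5,"jaw":-0.5}
    - {"x":0.35,"y":-0.1,"z":22.7,"yaw":6.5,"jaw":0}
  squeeze: 25

```text
time_s: 18.48
tool_pos: [0.5251, 0.3703, 0.0239]
tool_rot: [[0.205, -0.977, 0.063], [-0.978, -0.203, 0.047], [-0.033, -0.072, -0.997]]
contact_force: [0.7, 0.6, 0.3]
gripper_width: 0.0638
finger_force: 0.0
```

>>> send_rows:
  steps:
    - {"x":0,"y":0,"z":0,"yaw":0,"jaw":1}
    - {"x":0,"y":0,"z":0,"yaw":0,"jaw":1}
    - {"x":0,"y":0,"z":0,"yaw":0,"jaw":1}
    - {"x":0,"y":0,"z":0,"yaw":0,"jaw":1}
    - {"x":0,"y":0,"z":0,"yaw":0,"jaw":1}
  squeeze: 25

```text
time_s: 18.9
tool_pos: [0.5252, 0.3704, 0.0245]
tool_rot: [[0.205, -0.977, 0.064], [-0.978, -0.203, 0.048], [-0.034, -0.073, -0.997]]
contact_force: [0.7, -0.5, 6.8]
gripper_width: 0.0598
finger_force: 28.6
```

>>> send_rows:
  steps:
    - {"x":0,"y":0,"z":-2,"yaw":0,"jaw":1}
    - {"x":0,"y":0,"z":-6,"yaw":0,"jaw":1}
    - {"x":0,"y":0,"z":-10,"yaw":0,"jaw":1}
    - {"x":0,"y":0,"z":-14,"yaw":0,"jaw":1}
    - {"x":0,"y":0,"z":-18,"yaw":0,"jaw":1}
    - {"x":4,"y":0,"z":-20,"yaw":-7,"jaw":1}
    - {"x":8,"y":0,"z":-20,"yaw":-14,"jaw":1}
    - {"x":12,"y":0,"z":-20,"yaw":-21,"jaw":1}
    - {"x":16,"y":0,"z":-20,"yaw":-28,"jaw":1}
    - {"x":18,"y":0,"z":-20,"yaw":-33,"jaw":1}
  squeeze: 25

```text
time_s: 19.73
tool_pos: [0.5481, 0.1812, 0.2165]
tool_rot: [[0.707, -0.704, 0.062], [-0.707, -0.706, 0.047], [0.011, -0.077, -0.997]]
contact_force: [0.5, 0.4, -2.4]
gripper_width: 0.0594
finger_force: 29.0
```

Run:
```python
from pitch import *
xh=np.array([np.cos(BY),np.sin(BY),0]);yh=np.array([-xh[1],xh[0],0])
P=np.array([*BP[:2],0])+xh*(-.0623+.018)+yh*.023+[0,0,.1431+.03]
print(P,arm.state()['tool_rot'].round(3)); togo(P,YA+180)
w=snap('wrist','w15.png'); g=cv2.cvtColor(w['pixels'],cv2.COLOR_RGB2GRAY)
n,l,s_,c=cv2.connectedComponentsWithStats((g<45).astype(np.uint8))
print([(c[i].round(1),s_[i]) for i in range(1,n) if 600<s_[i][4]<6000])
```

```text
[0.47268882 0.00424892 0.1731    ] [[ 0.707 -0.704  0.062]
 [-0.707 -0.706  0.047]
 [ 0.011 -0.077 -0.997]]
t 19.73 pos [0.5481 0.1812 0.2165] yang -134.93 w 0.0594 F [ 0.5  0.4 -2.4] ff 29.0 | go [ 7.12 18.14  3.03] yaw -29.039454501502405
[(array([461.5,  35.1]), array([443,  22,  38,  27, 729], dtype=int32)), (array([565.6,  45.3]), array([543,  31,  46,  29, 959], dtype=int32)), (array([109.6,  75.9]), array([ 96,  61,  28,  31, 665], dtype=int32))]
```

>>> send_rows:
  steps:
    - {"x":1.5,"y":3.5,"z":0,"yaw":-7,"jaw":1}
    - {"x":3,"y":7,"z":0,"yaw":-14,"jaw":1}
    - {"x":4.5,"y":10.5,"z":0,"yaw":-21,"jaw":1}
    - {"x":6,"y":14,"z":0,"yaw":-28,"jaw":1}
    - {"x":7,"y":17,"z":0.3,"yaw":-29,"jaw":1}
    - {"x":7.1,"y":18.1,"z":1.5,"yaw":-29,"jaw":1}
    - {"x":7.1,"y":18.1,"z":2.5,"yaw":-29,"jaw":1}
    - {"x":7.1,"y":18.1,"z":3,"yaw":-29,"jaw":1}
    - {"x":7.1,"y":18.1,"z":3,"yaw":-29,"jaw":1}
  squeeze: 20

```text
time_s: 20.53
tool_pos: [0.4722, 0.0085, 0.1722]
tool_rot: [[0.959, -0.278, 0.061], [-0.281, -0.959, 0.046], [0.046, -0.061, -0.997]]
contact_force: [0.9, -0.4, -2.4]
gripper_width: 0.0596
finger_force: 29.0
```

Run:
```python
from pitch import *
xh=np.array([np.cos(BY),np.sin(BY),0]);yh=np.array([-xh[1],xh[0],0])
for d,z in ((18,.1431),(18,.1381),(24.3,.1394),(29.9,.1347),(34.6,.129),(36.9,.1253)):
    togo(np.array([*BP[:2],0])+xh*(-.0623+d/1000)+yh*.023+[0,0,z],YA+180)
print(arm.state()['tool_rot'].round(3))
w=snap('wrist','w16.png'); g=cv2.cvtColor(w['pixels'],cv2.COLOR_RGB2GRAY)
n,l,s_,c=cv2.connectedComponentsWithStats((g<50).astype(np.uint8))
print([(c[i].round(1),s_[i]) for i in range(1,n) if 1500<s_[i][4]<9000])
```

```text
t 20.53 pos [0.4722 0.0085 0.1722] yang -106.17 w 0.0596 F [ 0.9 -0.4 -2.4] ff 29.0 | go [0.03 0.57 2.89] yaw -0.28042504205177465
t 20.53 pos [0.4722 0.0085 0.1722] yang -106.17 w 0.0596 F [ 0.9 -0.4 -2.4] ff 29.0 | go [0.01 0.6  3.39] yaw -0.28042504205177465
t 20.53 pos [0.4722 0.0085 0.1722] yang -106.17 w 0.0596 F [ 0.9 -0.4 -2.4] ff 29.0 | go [0.64 0.59 3.29] yaw -0.28042504205177465
t 20.53 pos [0.4722 0.0085 0.1722] yang -106.17 w 0.0596 F [ 0.9 -0.4 -2.4] ff 29.0 | go [1.18 0.62 3.78] yaw -0.28042504205177465
t 20.53 pos [0.4722 0.0085 0.1722] yang -106.17 w 0.0596 F [ 0.9 -0.4 -2.4] ff 29.0 | go [1.62 0.65 4.37] yaw -0.28042504205177465
t 20.53 pos [0.4722 0.0085 0.1722] yang -106.17 w 0.0596 F [ 0.9 -0.4 -2.4] ff 29.0 | go [1.84 0.67 4.75] yaw -0.28042504205177465
[[ 0.959 -0.278  0.061]
 [-0.281 -0.959  0.046]
 [ 0.046 -0.061 -0.997]]
[(array([211.6, 205.1]), array([ 181,  173,   59,   59, 2304], dtype=int32))]
```

>>> send_rows:
  steps:
    - {"x":0,"y":0.6,"z":1.5,"yaw":0,"jaw":1}
    - {"x":0,"y":0.6,"z":2.6,"yaw":0,"jaw":1}
    - {"x":0.05,"y":0.6,"z":3.0,"yaw":0,"jaw":1}
    - {"x":0.35,"y":0.6,"z":3.25,"yaw":0,"jaw":1}
    - {"x":0.65,"y":0.6,"z":3.5,"yaw":0,"jaw":1}
    - {"x":0.9,"y":0.6,"z":3.7,"yaw":0,"jaw":1}
    - {"x":1.15,"y":0.6,"z":4.0,"yaw":0,"jaw":1}
  squeeze: 20

```text
time_s: 21.17
tool_pos: [0.487, 0.0016, 0.1355]
tool_rot: [[0.959, -0.276, 0.066], [-0.279, -0.959, 0.046], [0.051, -0.063, -0.997]]
contact_force: [1.9, -3.9, 13.2]
gripper_width: 0.0601
finger_force: 30.4
```

```bash
cat > lspot.py <<'E'
from pitch import *
def lspot(w,st,h=.0138,e=.008,r=.0127,show=True):
    g=cv2.cvtColor(w['pixels'],cv2.COLOR_RGB2GRAY)
    n,l,s_,c=cv2.connectedComponentsWithStats((g<50).astype(np.uint8))
    k=[i for i in range(1,n) if 1200<s_[i][4]<9000 and 120<c[i][0]<330 and 120<c[i][1]<320 and s_[i][2]<110]
    k=min(k,key=lambda i:np.hypot(*(c[i]-[212,215]))); b=s_[k]
    pts=np.argwhere(l==k)[:,::-1]
    obs=np.array([b[2],b[3],b[0]+b[2]/2-.5,b[1]+b[3]/2-.5])
    rot=st['tool_rot']@np.diag([-1,-1,1.])
    def pts_(q,P): return tilepts(st['tool_pos'],rot,q[0],np.array(P)+[q[1],q[3],q[2]],h,e)
    def m(q):
        P=np.c_[.046+r*np.cos(TH),.046+r*np.sin(TH),np.full(40,-.015)]
        z=proj(w,pts_(q,P)); a=z.min(0);bb=z.max(0); return np.r_[bb-a+1,(a+bb)/2]
    q=least_squares(lambda q:np.r_[m(q)-obs,q[1:]/.02*.1],[.2,0,0,0]).x
    if show: print('L spot',c[k].round(1),b,'pitch',np.degrees(q[0]).round(1),'shift x,z,y mm',(q[1:]*1000).round(1))
    return q,c[k],pts_
E
python3 - <<'E'
from lspot import *
w16=dict(np.load('pics/w16.png.npz'))
st=arm.state(); s16=dict(tool_pos=np.array([.4722,.0085,.1722]),tool_rot=R.from_matrix([[ 0.959,-0.278,0.061],[-0.281,-0.959,0.046],[0.046,-0.061,-0.997]]).as_matrix())
lspot(w16,s16)
w=snap('wrist','w17.png'); lspot(w,st); togo([0,0,0],YA)
E
```

```text
L spot [211.6 205.1] [ 181  173   59   59 2304] pitch 8.2 shift x,z,y mm [ 4.8 -3.3  1.4]
L spot [248.5 121.6] [ 228  103   42   38 1259] pitch -29.5 shift x,z,y mm [ -35.9 -118.7   -3. ]
t 21.22 pos [0.4875 0.0014 0.1351] yang -106.03 w 0.0598 F [ 2.1 -2.7 10.1] ff 30.1 | go [-47.4   14.41  10.23] yaw -0.1432598692592535
```

>>> send_rows:
  steps:
    - {"x":0.25,"y":0,"z":0.25,"yaw":0,"jaw":1}
    - {"x":0.5,"y":0,"z":0.5,"yaw":0,"jaw":1}
    - {"x":0.7,"y":0,"z":0.8,"yaw":0,"jaw":1}
    - {"x":0.7,"y":0,"z":0.8,"yaw":0,"jaw":1}
  squeeze: 20

```text
time_s: 21.55
tool_pos: [0.4953, -0.0005, 0.1282]
tool_rot: [[0.959, -0.275, 0.068], [-0.279, -0.959, 0.046], [0.053, -0.063, -0.997]]
contact_force: [4.3, -5.7, 10.4]
gripper_width: 0.0598
finger_force: 31.5
```

Run:
```python
from lspot import *
w=snap('wrist','w18.png'); g=cv2.cvtColor(w['pixels'],cv2.COLOR_RGB2GRAY); togo([0,0,0],YA)
for a in ('w16','w17','w18'):
    w=dict(np.load(f'pics/{a}.png.npz'));g=cv2.cvtColor(w['pixels'],cv2.COLOR_RGB2GRAY)
    n,l,s_,c=cv2.connectedComponentsWithStats((g<50).astype(np.uint8))
    print(a,[(c[i].round(1).tolist(),s_[i].tolist()) for i in range(1,n) if 500<s_[i][4]<9000 and c[i][1]<330])
A=np.vstack([SP,[[0,.023,.027],[.046,.069,.027],[.046,-.023,.027]]])
print(proj(w,A@bR(BY).T+BP).round(1))
```

```text
t 21.6 pos [ 4.953e-01 -4.000e-04  1.283e-01] yang -106.02 w 0.0599 F [ 3.  -5.1  9.5] ff 31.4 | go [-48.18  14.4    9.42] yaw -0.1289865305465696
w16 [([402.2, 95.6], [383, 79, 39, 34, 1040]), ([476.7, 95.1], [457, 78, 40, 35, 1095]), ([262.8, 97.7], [245, 82, 37, 33, 960]), ([330.7, 160.9], [311, 143, 40, 37, 1174]), ([406.0, 161.3], [386, 143, 41, 37, 1181]), ([482.1, 161.2], [461, 143, 43, 38, 1258]), ([211.6, 205.1], [181, 173, 59, 59, 2304]), ([488.1, 233.2], [466, 213, 45, 42, 1484])]
w17 [([406.5, 120.1], [385, 101, 44, 39, 1354]), ([491.8, 120.0], [469, 101, 47, 39, 1441]), ([248.5, 121.6], [228, 103, 42, 38, 1259]), ([324.6, 195.2], [302, 174, 46, 43, 1526]), ([411.1, 196.5], [388, 175, 47, 44, 1577]), ([498.7, 197.2], [474, 175, 50, 45, 1727]), ([507.1, 282.6], [481, 258, 53, 50, 2065])]
w18 [([408.3, 136.8], [386, 117, 46, 41, 1454]), ([495.5, 137.0], [472, 117, 48, 41, 1535]), ([247.0, 137.7], [226, 118, 44, 40, 1345]), ([219.4, 219.8], [193, 193, 54, 55, 2347]), ([324.7, 214.2], [302, 193, 47, 44, 1619]), ([413.2, 215.9], [390, 194, 48, 45, 1705]), ([502.9, 216.4], [478, 194, 51, 46, 1872]), ([511.9, 305.6], [485, 280, 55, 52, 2239])]
[[511.5 305. ]
 [502.6 216.1]
 [495.1 136.8]
 [413.  215.4]
 [326.7 214.6]
 [248.9 138.2]
 [410.3 137.5]]
```

Run:
```python
from lspot import *
w=dict(np.load('pics/w18.png.npz')); st=arm.state()
lspot(w,st)
g=cv2.imread('pics/w18.png'); cv2.imwrite('pics/e18.png',np.hstack([g[60:420,90:560]]))
```

```text
L spot [219.4 219.8] [ 193  193   54   55 2347] pitch 15.3 shift x,z,y mm [  0.  -10.1   0.8]
```

View pics/e18.png

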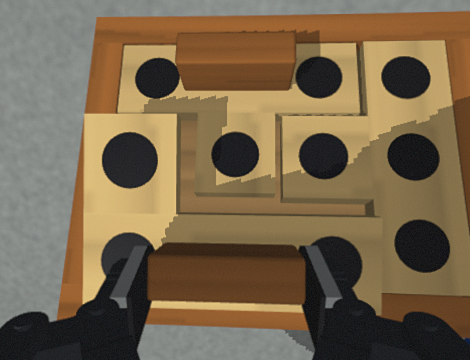

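The T sits flush in its slot, with its rib at crop (235,60). The L is over the upper edge, rib at (225,275), tilted about 20° so far. I'll push a bit more.

>>> send_rows:
  steps:
    - {"x":0.2,"y":0,"z":0.25,"yaw":0,"jaw":1}
    - {"x":0.4,"y":0,"z":0.5,"yaw":0,"jaw":1}
    - {"x":0.55,"y":0,"z":0.7,"yaw":0,"jaw":1}
    - {"x":0.55,"y":0,"z":0.7,"yaw":0,"jaw":1}
  squeeze: 20

```text
time_s: 21.93
tool_pos: [0.5008, -0.0016, 0.1212]
tool_rot: [[0.959, -0.275, 0.067], [-0.279, -0.959, 0.046], [0.052, -0.063, -0.997]]
contact_force: [3.6, -4.1, 7.4]
gripper_width: 0.0596
finger_force: 32.1
```

```bash
cat > ledge.py <<'E'
from lspot import *
def rep(n):
    st=arm.state(); w=snap('wrist',n+'.png'); togo(tcp([-.046,.023,.042],.0138,.008),YA)
    g=cv2.cvtColor(w['pixels'],cv2.COLOR_RGB2GRAY)
    N,l,s_,c=cv2.connectedComponentsWithStats((g<50).astype(np.uint8))
    print([(c[i].round(1).tolist(),s_[i][2:].tolist()) for i in range(1,N) if 700<s_[i][4]<9000 and c[i][1]<330])
    A=np.vstack([SP,[[0,.023,.027],[.046,.069,.027],[.046,-.023,.027],[0,.069,.027]]])
    print(proj(w,A@bR(BY).T+BP).round(1).tolist())
    return st,w
E
python3 -c "
from ledge import *
st,w=rep('w19'); lspot(w,st)"
```

```text
t 21.98 pos [ 0.5007 -0.0016  0.1213] yang -106.01 w 0.0601 F [ 4.7 -4.4  7.4] ff 32.1 | go [0.   0.31 1.7 ] yaw -0.12342184559753377
[([410.5, 147.2], [46, 43, 1547]), ([500.0, 147.7], [49, 43, 1635]), ([245.1, 147.8], [46, 41, 1422]), ([325.0, 227.2], [47, 46, 1725]), ([415.7, 229.0], [49, 47, 1829]), ([508.0, 229.8], [53, 49, 2009]), ([223.8, 232.9], [52, 51, 2103]), ([517.6, 322.5], [56, 54, 2398])]
[[517.1, 321.9], [507.6, 229.5], [499.6, 147.4], [415.4, 228.5], [326.8, 227.5], [247.1, 148.3], [412.5, 148.0], [240.8, 226.5]]
L spot [223.8 232.9] [ 198  208   52   51 2103] pitch 6.6 shift x,z,y mm [-13.4 -23.8   1. ]
```

```bash
cat >> ledge.py <<'E'
def onb(w,uv,z):
    M=bR(BY); n=M[:,2]; o,d=ray(w,uv); return ((o+d*((n@(BP+z*n-o))/(d@n))[:,None])-BP)@M
def lrep(n,z):
    st,w=rep(n); q,c,_=lspot(w,st)
    f=cent(w,proj(w,SP[[1,3]]@bR(BY).T+BP),26); b=(onb(w,f,.027)-SP[[1,3]]).mean(0)
    for zz in (z-.003,z,z+.003): print('z',round(zz,4),'L spot rel home mm',(1000*(onb(w,[c],zz)[0]-b-[0,.069,.027])).round(1))
E
python3 - <<'E'
from ledge import *
w=dict(np.load('pics/w19.png.npz'))
f=cent(w,[[507.6,229.5],[415.4,228.5]],26); b=(onb(w,f,.027)-SP[[1,3]]).mean(0)
for zz in (.042,.045): print((1000*(onb(w,[(223.8,232.9)],zz)[0]-b-[0,.069,.027])).round(1))
E
```

```text
[-7.6  4.2 15. ]
[-8.4  3.2 18. ]
```

>>> send_rows:
  steps:
    - {"x":0.25,"y":0,"z":-0.45,"yaw":0,"jaw":1}
    - {"x":0.4,"y":0.1,"z":-0.5,"yaw":0,"jaw":1}
    - {"x":0.6,"y":0.2,"z":-0.4,"yaw":0,"jaw":1}
    - {"x":0.8,"y":0.3,"z":-0.2,"yaw":0,"jaw":1}
    - {"x":0.94,"y":0.37,"z":0,"yaw":0,"jaw":1}
    - {"x":0.94,"y":0.37,"z":0,"yaw":0,"jaw":1}
  squeeze: 20

```text
time_s: 22.48
tool_pos: [0.5049, -0.0082, 0.1184]
tool_rot: [[0.959, -0.278, 0.061], [-0.281, -0.959, 0.046], [0.045, -0.061, -0.997]]
contact_force: [-0.2, 0.0, -1.5]
gripper_width: 0.0597
finger_force: 30.2
```

```bash
python3 -c "
from ledge import *
lrep('w20',.048)"
```

```text
t 22.53 pos [ 0.5049 -0.0082  0.1186] yang -106.18 w 0.0598 F [ 0.1  1.1 -1.7] ff 30.2 | go [-0.56 -0.22  1.43] yaw -0.29008062177641136
[([400.8, 157.3], [47, 43, 1579]), ([490.2, 157.9], [49, 43, 1656]), ([234.2, 158.4], [45, 42, 1427]), ([223.3, 230.4], [53, 52, 2146]), ([314.6, 238.5], [48, 47, 1770]), ([405.5, 240.3], [50, 48, 1867]), ([497.9, 241.2], [53, 49, 2019])]
[[506.6, 334.5], [497.6, 240.9], [490.1, 157.6], [405.3, 239.9], [316.4, 239.0], [236.6, 158.6], [402.8, 158.2], [230.1, 238.0]]
L spot [223.3 230.4] [ 197  205   53   52 2146] pitch 6.3 shift x,z,y mm [-11.8 -20.7   0.4]
z 0.045 L spot rel home mm [-0.6 -1.7 18. ]
z 0.048 L spot rel home mm [-1.5 -2.7 21. ]
z 0.051 L spot rel home mm [-2.3 -3.7 24. ]
```

>>> send_rows:
  steps:
    - {"x":0.1,"y":-0.23,"z":0.06,"yaw":-0.3,"jaw":1}
    - {"x":-0.1,"y":-0.23,"z":0.4,"yaw":-0.3,"jaw":1}
    - {"x":-0.25,"y":-0.23,"z":0.65,"yaw":-0.3,"jaw":1}
    - {"x":-0.25,"y":-0.23,"z":0.65,"yaw":-0.3,"jaw":1}
  squeeze: 20

```text
time_s: 22.87
tool_pos: [0.503, -0.0048, 0.1121]
tool_rot: [[0.96, -0.273, 0.061], [-0.276, -0.96, 0.046], [0.046, -0.061, -0.997]]
contact_force: [0.2, 0.2, -2.3]
gripper_width: 0.0596
finger_force: 30.1
```

```bash
python3 -c "
from ledge import *
lrep('w21',.041)"
```

```text
t 22.92 pos [ 0.5033 -0.0048  0.1124] yang -105.85 w 0.0598 F [ 0.1  0.  -2.3] ff 30.1 | go [-0.29  0.02  0.81] yaw 0.04154879045574944
[([409.0, 153.2], [49, 45, 1697]), ([236.6, 153.2], [47, 43, 1540]), ([502.1, 154.1], [51, 45, 1791]), ([223.3, 230.4], [53, 52, 2148]), ([319.7, 236.7], [50, 49, 1899]), ([414.0, 239.0], [53, 49, 2014]), ([510.2, 240.4], [55, 51, 2192])]
[[519.5, 337.4], [509.8, 240.1], [501.7, 153.8], [413.8, 238.6], [321.5, 237.1], [239.0, 153.7], [411.1, 154.0], [231.9, 235.7]]
L spot [223.3 230.4] [ 197  205   53   52 2148] pitch 6.3 shift x,z,y mm [-11.8 -20.8   0.4]
z 0.038 L spot rel home mm [-0.1  1.3 11. ]
z 0.041 L spot rel home mm [-0.9  0.3 14. ]
z 0.044 L spot rel home mm [-1.7 -0.6 17. ]
```

>>> send_rows:
  steps:
    - {"x":-0.05,"y":0.02,"z":0.25,"yaw":0,"jaw":1}
    - {"x":-0.2,"y":0.02,"z":0.5,"yaw":0,"jaw":1}
    - {"x":-0.35,"y":0.02,"z":0.75,"yaw":0,"jaw":1}
    - {"x":-0.35,"y":0.02,"z":0.75,"yaw":0,"jaw":1}
  squeeze: 20

```text
time_s: 23.25
tool_pos: [0.5043, -0.0037, 0.1086]
tool_rot: [[0.961, -0.27, 0.069], [-0.273, -0.961, 0.046], [0.054, -0.063, -0.997]]
contact_force: [-1.7, -3.0, 20.6]
gripper_width: 0.0594
finger_force: 41.2
```

```bash
python3 -c "
from ledge import *
lrep('w22',.033)"
```

```text
t 23.3 pos [ 0.5043 -0.0037  0.1086] yang -105.68 w 0.0597 F [-1.6 -4.2 19.6] ff 41.2 | go [-0.33  0.13  0.42] yaw 0.2120609483389444
[([238.5, 155.8], [47, 44, 1576]), ([413.1, 156.3], [49, 45, 1728]), ([507.5, 157.8], [52, 46, 1838]), ([225.8, 228.2], [53, 53, 2167]), ([322.3, 240.6], [51, 50, 1958]), ([418.3, 243.5], [53, 50, 2079]), ([516.1, 245.3], [57, 52, 2277])]
[[526.1, 344.3], [515.7, 244.9], [507.1, 157.4], [418.0, 243.0], [324.2, 241.2], [240.8, 156.4], [415.2, 157.3], [233.3, 239.4]]
L spot [225.8 228.2] [ 200  202   53   53 2167] pitch 17.0 shift x,z,y mm [ -2.9 -13.5  -1.1]
z 0.03 L spot rel home mm [5.2 3.5 3. ]
z 0.033 L spot rel home mm [4.3 2.6 6. ]
z 0.036 L spot rel home mm [3.4 1.6 9. ]
```

>>> send_rows:
  steps:
    - {"x":-0.1,"y":0,"z":-0.3,"yaw":0,"jaw":1}
    - {"x":-0.3,"y":0.1,"z":-0.3,"yaw":0,"jaw":1}
    - {"x":-0.4,"y":0.12,"z":-0.1,"yaw":0,"jaw":1}
    - {"x":-0.4,"y":0.12,"z":-0.1,"yaw":0,"jaw":1}
  squeeze: 20

```text
time_s: 23.63
tool_pos: [0.4985, -0.0033, 0.1065]
tool_rot: [[0.96, -0.271, 0.066], [-0.275, -0.96, 0.047], [0.051, -0.063, -0.997]]
contact_force: [5.5, -1.5, -2.4]
gripper_width: 0.0598
finger_force: 36.7
```

```bash
python3 -c "
from ledge import *
lrep('w23',.036)"
```

```text
t 23.68 pos [ 0.4985 -0.0033  0.1065] yang -105.78 w 0.0599 F [ 5.6 -0.1 -2. ] ff 36.7 | go [ 0.24 -0.01  0.24] yaw 0.11207405502105416
[([234.1, 144.6], [48, 44, 1626]), ([412.1, 144.7], [51, 46, 1792]), ([508.7, 145.6], [53, 46, 1907]), ([225.4, 230.1], [52, 52, 2130]), ([319.6, 230.3], [52, 50, 2024]), ([417.5, 233.0], [54, 51, 2148]), ([517.4, 234.5], [58, 53, 2361])]
[[527.5, 334.9], [516.9, 234.1], [508.2, 145.3], [417.1, 232.5], [321.4, 231.0], [236.4, 145.2], [414.2, 145.6], [228.7, 229.4]]
L spot [225.4 230.1] [ 200  205   52   52 2130] pitch 17.4 shift x,z,y mm [ -3.9 -16.8  -0. ]
z 0.033 L spot rel home mm [-1.9 -0.2  6. ]
z 0.036 L spot rel home mm [-2.7 -1.1  9. ]
z 0.039 L spot rel home mm [-3.6 -2.1 12. ]
```

>>> send_rows:
  steps:
    - {"x":0,"y":-0.05,"z":0.2,"yaw":0,"jaw":1}
    - {"x":0,"y":-0.05,"z":0.4,"yaw":0,"jaw":1}
    - {"x":-0.05,"y":-0.05,"z":0.6,"yaw":0,"jaw":1}
    - {"x":-0.05,"y":-0.05,"z":0.6,"yaw":0,"jaw":1}
  squeeze: 20

```text
time_s: 24.02
tool_pos: [0.4999, -0.0032, 0.1019]
tool_rot: [[0.96, -0.27, 0.068], [-0.274, -0.961, 0.045], [0.053, -0.062, -0.997]]
contact_force: [6.8, -6.7, 9.3]
gripper_width: 0.0598
finger_force: 33.9
```

```bash
python3 -c "
from ledge import *
lrep('w24',.031)"
```

```text
t 24.07 pos [ 0.4999 -0.0032  0.1019] yang -105.72 w 0.0593 F [ 5.  -7.3  8.8] ff 33.9 | go [ 0.14  0.02 -0.22] yaw 0.17211899358090932
[([414.7, 147.8], [52, 47, 1871]), ([232.9, 147.6], [49, 45, 1686]), ([513.2, 149.0], [55, 47, 1996]), ([225.7, 235.6], [52, 50, 2052]), ([320.1, 235.4], [53, 52, 2122]), ([420.3, 238.3], [55, 52, 2255]), ([522.6, 239.9], [58, 54, 2464])]
[[533.4, 343.3], [522.0, 239.6], [512.7, 148.7], [419.9, 237.8], [322.1, 236.1], [235.4, 148.2], [416.8, 148.8], [227.3, 234.4]]
L spot [225.7 235.6] [ 200  211   52   50 2052] pitch 2.2 shift x,z,y mm [-18.4 -25.9   0.1]
z 0.028 L spot rel home mm [-0.7  0.5  1. ]
z 0.031 L spot rel home mm [-1.5 -0.4  4. ]
z 0.034 L spot rel home mm [-2.3 -1.4  7. ]
```

>>> send_rows:
  steps:
    - {"x":0,"y":0,"z":-0.1,"yaw":0,"jaw":1}
    - {"x":0,"y":0,"z":-0.1,"yaw":0,"jaw":0.2}
    - {"x":0,"y":0,"z":-0.1,"yaw":0,"jaw":-0.6}
    - {"x":0,"y":0,"z":-0.1,"yaw":0,"jaw":-0.8}
    - {"x":0,"y":0,"z":-0.1,"yaw":0,"jaw":-1}
    - {"x":0,"y":0,"z":-0.5,"yaw":0,"jaw":-1}
    - {"x":0,"y":0,"z":-2,"yaw":0,"jaw":-1}
    - {"x":0,"y":0,"z":-5,"yaw":0,"jaw":-1}
    - {"x":0,"y":0,"z":-9,"yaw":0,"jaw":-1}
    - {"x":0,"y":0,"z":-12,"yaw":0,"jaw":-1}
  squeeze: 20

```text
time_s: 24.9
tool_pos: [0.489, -0.0086, 0.222]
tool_rot: [[0.96, -0.272, 0.062], [-0.275, -0.96, 0.046], [0.047, -0.061, -0.997]]
contact_force: [2.1, 0.5, 0.2]
gripper_width: 0.0856
finger_force: 0.0
```

Run:
```python
from ledge import *
st=arm.state(); w=snap('wrist','w25.png'); togo([0,0,0],YA)
g=cv2.cvtColor(w['pixels'],cv2.COLOR_RGB2GRAY)
N,l,s_,c=cv2.connectedComponentsWithStats((g<60).astype(np.uint8))
A=np.vstack([SP,[[0,.023,.027],[.046,.069,.027],[.046,-.023,.027],[0,.069,.027],[-.046,.069,.027],[-.046,-.023,.027]]])
p=proj(w,A@bR(BY).T+BP)
for a,q in zip(A,p):
    i=min(range(1,N),key=lambda i:np.hypot(*(c[i]-q)) if 200<s_[i][4]<6000 else 1e9); print((a*1000).tolist(),q.round(1),c[i].round(1),s_[i][2:],(1000*(onb(w,[c[i]],.027)[0]-a)).round(1)[:2])
```

```text
t 24.95 pos [ 0.4918 -0.0085  0.2281] yang -105.75 w 0.0853 F [ 2.6 -0.   7.6] ff 0.0 | go [-48.71  13.98  19.27] yaw 0.13819523509030773
[-46.0, -69.0, 27.0] [441.9 244.1] [443.  245.1] [ 35  33 892] [-0.8 -0.8]
[0.0, -69.0, 27.0] [439.  185.5] [440.1 186.4] [ 34  32 827] [-0.8 -0.8]
[46.0, -69.0, 27.0] [436.4 131.1] [437.4 131.4] [ 32  29 720] [-0.3 -0.7]
[0.0, -23.0, 27.0] [378.1 185.2] [378.5 186. ] [ 33  31 802] [-0.7 -0.3]
[0.0, 23.0, 27.0] [318.6 184.7] [317.2 184.7] [ 33  30 770] [0.1 1.1]
[46.0, 69.0, 27.0] [263.9 131.5] [262.  131.3] [ 31  28 687] [0.2 1.6]
[46.0, -23.0, 27.0] [377.7 131.4] [376.4 130.8] [ 32  29 727] [0.5 1. ]
[0.0, 69.0, 27.0] [260.2 184.2] [258.6 185.2] [ 32  30 747] [-0.8  1.2]
[-46.0, 69.0, 27.0] [256.2 240.9] [254.2 242.3] [ 33  32 793] [-1.2  1.4]
[-46.0, -23.0, 27.0] [378.6 243. ] [378. 244.] [ 35  33 880] [-0.8  0.5]
```

>>> send_rows:
  steps:
    - {"x":0,"y":0,"z":-2,"yaw":0,"jaw":-1}
    - {"x":0,"y":0,"z":-2,"yaw":0,"jaw":-1}
    - {"x":0,"y":0,"z":-2,"yaw":0,"jaw":-1}
    - {"x":0,"y":0,"z":-2,"yaw":0,"jaw":-1}

```text
time_s: 25.28
tool_pos: [0.4875, -0.0093, 0.239]
tool_rot: [[0.96, -0.273, 0.061], [-0.276, -0.96, 0.046], [0.046, -0.061, -0.997]]
contact_force: [-0.7, 0.0, -0.9]
gripper_width: 0.0854
finger_force: 0.0
```

```bash
python3 -c "
from bench import arm
print(arm.sign_off())"
```

```text
the job is handed in; nothing more can be done
None
```

Both tiles are in the gap, released, spots up, and the job was handed in at about 25 s; by my last wrist-camera check they lie flush with the board (to about 1 mm) and within about 2 mm of their places, but no verdict came back, and I did not re-check the zig-zag, hammer and tin at the end.

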